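# Complete the sampling kit under its retaining plate

## Robot

A 6-joint arm with a two-finger parallel gripper is mounted at the origin on a cart in front of the work surface, level with it; the furniture and walls round the work are solid. World frame = base frame: x ahead of the robot, y to its left, z up, the work surface at z = 0. Lengths are in m, angles in rad, forces in N, time in s.
With the tool pointing down it reaches from about 0.425 to 0.925 m from the base axis. Payload 12.5 kg.
Tool frame: the origin (TCP) lies between the finger pads; the fingertips stand tip_extent ahead of it and the grasp point (between the pads) lies 2 mm behind it (tip_extent is the distance from the TCP to the fingertips, in m); z points along the fingers, y is the line along which they close (so a half turn about z gives the same grasp; the last joint's range is limited). The gripper opens to 85 mm and grips with 20 to 120 N. Pads are 22 mm wide; open, the fingers measure 114 mm over their backs; the gripper's body (76 mm by 85 mm) begins 54 mm behind the grasp point. The pads swing forward as they close: fully open they stand 13 mm farther back than shut.
Start: joints at [1.178, 0.491, 1.559, -0, 1.092, -0.106], TCP at [0.177, 0.599, 0.248] pointing down, gripper open.
Joint ranges: [-3.1, 3.1], [-0.84, 2.19], [0.05, 2.79], [-1.13, 4.28], [0.06, 2.93], [-2.69, 2.69]. Speed limits (rad/s): [2.22, 2.22, 2.79, 3.14, 3.14, 3.14].

## Interface

Orientations are given as a unit quaternion [x, y, z, w].
In Python, from station import get_state, camera, close_job, tip_extent gives the robot as it stands.
- The arm moves only by the shell command python3 -m jog 'ROWS' [FORCE]. ROWS is JSON, a list of rows, each an object with "grip": the finger opening in cm, from 0 to 8.54; "offset": the shift along the tool's x, y, z in cm, a list of three; "rot": the turn, a rotation vector about the tool's x, y, z in rad, a list of three. In form: [{"grip": grip, "offset": [dx, dy, dz], "rot": [wx, wy, wz]}, ...]. A call has exactly 8 rows; each row shifts and turns the commanded pose from where the row before left it, along the tool's axes as they then stand; what a row does not reach is not made up. A row lasts 1/12 s, in which the tool goes at most 41.7 mm and 7.16 degrees, less where a joint would pass 70% of its speed; a pose out of reach is approached as far as the arm can. A call is refused whole if a number of a shift passes 4.17 or a number of a turn 0.125, either way. A call with a gripper value outside its range is refused whole. The fingers move at their own pace and stop on an object; FORCE is the grip in N (left out, the last holds). Time passes only in rows, so rows that do not move let the fingers close, or fill a call up. It gives the time, the measured TCP pose, the force, the opening and the grip force at its end, in the units of the state.
- get_state(): the state, without advancing time (a new reading comes with each control period).
- camera(name): name is "side" or "top" or "wrist"; returns a dict with "color" (420x560x3 uint8, red, green, blue), "range_z" (420x560 float32, m along the optical axis (not along the pixel's ray), 0 where there is no reading), "mtx" (3x3 intrinsics, pixels), "D" ([k1, k2, p1, p2, k3] as OpenCV has them; the pictures are not rectified), "R" (3x3) and "t" (3): a world point X has camera coordinates R X + t. Camera axes: x right, y down, z forward; pixel columns grow to the right and rows downward; lengths in m; the calibration is good to about 2 mm. A picture is of the moment at which its call begins.
- close_job(): hands the job in; it is judged then, once.
The state is a dict: "t": time; "joints": joint angles; "joint_vel": joint speeds; "tau": joint torques, N m; "tool_pos": TCP position; "ee_rot": TCP orientation; "ft_force": force on the tool from outside, world axes, zero at the start; "wrist_torque": the same for the moment, N m; "width": opening from 0.0 (shut) to 1.0 (fully open); "gripper_force": force on a finger pad.
Only numpy, scipy, OpenCV 4.12 (cv2) and the standard library are available. Lean on these libraries where they do the work, as an engineer would, in place of code of your own. Each camera call takes 0.05 s, during which the arm holds its last target. There are 200 camera calls.

## Task

Pry the blue lid of the kit case up with the orange-handled blade, swing it fully open and lay the blade back on the worktop. Complete the kit so that each lane holds exactly one piece lying flat at the middle of it - from the robot's left: a marker pen, a syringe, forceps, a screw cap, any colour - adding only what is missing and leaving the surplus pieces on the worktop. Then lower the aluminium plate, level, over the two guide pins until it rests on their shoulders, leaving the lid open and without knocking over the small reagent bottle or shoving the petri dish about.

Things in the scene. Friction and masses are not known exactly. Their poses are not given: they have to be found in the camera images.
- case: grey kit case, fixed, with a blue hinged lid; outside 180 (its x, away from the robot) x 300 (its y, to the robot's left) x 66 high without lid; walls 5, floor 4 thick; origin at the centre of the underside, z up. Four lanes run along x on its floor, at y +72, +24, -24, -72; two guide pins stand at y +120 and -120, x 0; the lid's hinge is at the back (+x).
- lid (a joint): hinge of the lid, its axis along the case's y at case x +90, z 66 (top of the back wall), rad: 0 shut, grows as the lid swings up and back, stop at 2.2. The lid weighs 150 g, moves easily, falls shut if let go before about 1.57 and falls open by itself beyond.
- lid_lip (a point): middle of the lid's front edge at its underside; the lid is 5 thick, 192 from hinge to lip, and shut it overhangs the front wall by 12. Shut, its underside is at case z 66. In the middle 100 mm of the case's front wall (-x side) the wall is 10 lower (top at z 56): a pry notch under the lid, for the blade.
- lane_marker (a point): centre of the leftmost lane's floor (case y +72), for a marker pen; axes as the case. Every lane is 170 long and 44 wide between ridges 4 wide and 8 high; the ridges stand only at case x from 37 to 85 and from -85 to -37, so that fingers have room at the middle
- lane_syringe (a point): centre of the second lane from the left (case y +24), for a syringe; axes as the case
- lane_forceps (a point): centre of the third lane from the left (case y -24), for forceps; axes as the case
- lane_cap (a point): centre of the rightmost lane (case y -72), for a screw cap; axes as the case
- pin0_tip (a point): tip of the left guide pin (case y +120, z 63). Pins: 9 diameter, tapered over the top 7, 29 long, on a post 16 across whose top (z 34) carries the plate
- pin1_tip (a point): tip of the right guide pin (case y -120, z 63)
- blade: pry tool lying flat: orange handle 110 long, 14 wide, 22 high (x from -60 to +50), then a steel blade 18 wide, 2.5 thick, to x +120, its mid-thickness 11 above the underside; origin on the underside, x along the tool towards the tip, z up; 70 g
- blade_tip (a point): tip of the pry tool's blade, at mid-thickness (axes as the tool)
- plate: aluminium retaining plate 70 (x) x 270 (y) x 5 with two through holes of 13 at y +120 and -120; in its centre a black upright handle, 45 along x, 16 along y (the width to grip), up to z 45; origin at the centre of the underside, z up; 250 g; either way round fits
- marker_red: red marker pen lying flat, 136 long (along its y), 18 wide, 18 to 20 high; origin at the middle of its underside, z up
- marker_black: black marker pen lying flat, 136 long (along its y), 18 wide, 18 to 20 high; origin at the middle of its underside, z up
- marker_blue: blue marker pen lying flat, 136 long (along its y), 18 wide, 18 to 20 high; origin at the middle of its underside, z up. May be absent; if present it starts already packed in its lane in the case.
- syringe_1: small syringe lying flat, 143 long along its y; the barrel to grip is 8 wide and 12 high and runs from y -39 to y +47, the 17 mm wide finger flange and thumb rest are at y +46 and +70; origin at the underside, middle of the length, z up
- syringe_2: small syringe lying flat, 143 long along its y; the barrel to grip is 8 wide and 12 high and runs from y -39 to y +47, the 17 mm wide finger flange and thumb rest are at y +46 and +70; origin at the underside, middle of the length, z up. May be absent; if present it starts already packed in its lane in the case.
- forceps_1: steel forceps lying flat, 132 long along its y, 19 wide, 8 high; origin at the middle of the underside, z up
- forceps_2: steel forceps lying flat, 132 long along its y, 19 wide, 8 high; origin at the middle of the underside, z up. May be absent; if present it starts already packed in its lane in the case.
- cap_red: red screw cap lying on the bench, 26 diameter, 11 high; origin at the centre of its underside
- cap_yellow: yellow screw cap lying on the bench, 24 diameter, 9 high; origin at the centre of its underside
- cap_orange: orange screw cap lying on the bench, 21 diameter, 10 high; origin at the centre of its underside. May be absent; if present it starts already packed in its lane in the case.
- bottle: small clear reagent bottle with a blue cap, 48 diameter, 98 high, a bystander; origin at the centre of its underside
- dish: clear petri dish, 90 diameter, 15 high, a bystander; origin at the centre of its underside
Not all that is in view belongs to the job. Leave any pink look-alike of the marker_red alone.

How it is judged:
By the outcome, as a careful person would: the job done as asked, in the order asked, and still so for the second after the job is handed in, with the robot touching nothing.
Of marker_blue, syringe_2, forceps_2, cap_orange only 1 to 2 are there at a start; the rules pass over those that are not, and their reading is None.
At some moment in a run one of blade, plate, forceps_1, syringe_1 may be knocked a few centimetres aside while the robot is not near it.
Once in a run the grip may slacken for a moment while it holds something.
It also fails if it takes over 210 s, if anything falls off the work surface, if the arm or the gripper's body presses on something with over 40 N, if the wrist force passes 120 N, or if a joint passes its speed limit or range.

## Working session

There is one attempt and no reset: what is moved stays moved. The work goes in short steps, Python scripts to look and compute and a shell command to move; the robot and the scene stay as the last step left them, time stands still between calls to the robot, and variables do not carry over. Pictures are saved under pics/ and viewed, at most 14 in all, crops included, and the job is handed in when it is done.

```bash
mkdir -p pics; ls
cat > h.py <<'E'
import numpy as np, cv2
from station import get_state, camera, tip_extent
from scipy.spatial.transform import Rotation as Rn
def snap(n,f=None):
    c=camera(n)
    np.savez(f'pics/{f or n}.npz',**{k:np.array(v) for k,v in c.items()})
    if f: cv2.imwrite(f'pics/{f}.png',c['color'][:,:,::-1])
    return c
def load(f): return dict(np.load(f'pics/{f}.npz'))
def ray(c,u,v):
    p=cv2.undistortPoints(np.array([[[u,v]]],float),c['mtx'],c['D'])[0,0]
    return np.array([p[0],p[1],1.])
def atz(c,u,v,z):
    "world point on pixel ray at height z"
    d=c['R'].T@ray(c,u,v); o=-c['R'].T@c['t']
    return o+d*(z-o[2])/d[2]
def dep(c,u,v):
    u0,v0=int(round(u)),int(round(v)); w=c['range_z'][v0-1:v0+2,u0-1:u0+2]; w=w[w>0]
    return c['R'].T@(ray(c,u,v)*np.median(w)-c['t']) if w.size else None
def cloud(c):
    h,w=c['range_z'].shape; g=np.stack(np.meshgrid(np.arange(w),np.arange(h)),-1).reshape(-1,1,2).astype(float)
    p=cv2.undistortPoints(g,c['mtx'],c['D'])[:,0]; z=c['range_z'].reshape(-1,1)
    P=(np.hstack([p,np.ones_like(z)])*z-c['t'])@c['R']
    P[z[:,0]==0]=np.nan
    return P.reshape(h,w,3)
def proj(c,X):
    r,_=cv2.Rodrigues(c['R']); return cv2.projectPoints(np.array(X,float).reshape(-1,3),r,c['t'],c['mtx'],c['D'])[0][:,0]
def crop(f,out,x0,y0,x1,y1,s):
    im=cv2.imread(f'pics/{f}.png')[y0:y1,x0:x1]; cv2.imwrite(f'pics/{out}.png',cv2.resize(im,None,fx=s,fy=s,interpolation=cv2.INTER_CUBIC))
def st():
    s=get_state(); R=Rn.from_quat(s['ee_rot']).as_matrix()
    print('t',round(s['t'],2),'pos',np.round(s['tool_pos'],4),'\nR',np.round(R,3).tolist(),'F',np.round(s['ft_force'],1),'M',np.round(s['wrist_torque'],2),'w',round(float(s['width']),3),'gf',np.round(s['gripper_force'],1),'j',np.round(s['joints'],2))
    return s
E
python3 - <<'E'
from h import *
for n in ['top','side','wrist']: c=snap(n,n+'0'); print(n,(-c['R'].T@c['t']).round(3),c['mtx'][0,0],c['R'][2].round(2))
st(); print(tip_extent)
t=cv2.imread('pics/top0.png');cv2.imwrite('pics/top0b.png',cv2.resize(t,(800,600),interpolation=cv2.INTER_CUBIC))
E
```

```text
pics
top [0.432 0.024 1.122] 405.84847762935397 [ 0.1  -0.   -0.99]
side [-0.031 -0.934  0.714] 380.49558801134435 [ 0.45  0.73 -0.51]
wrist [0.1   0.623 0.374] 317.03055969348105 [ 0.3  -0.09 -0.95]
t 0.15 pos [0.1767 0.5993 0.2479] 
R [[-0.959, 0.283, -0.0], [0.283, 0.959, -0.001], [0.0, -0.001, -1.0]] F [-0.4  0.1 -0.5] M [ 0.03  0.   -0.  ] w 0.998 gf 0.0 j [ 1.18  0.49  1.56 -0.    1.09 -0.11]
0.017
```

View pics/top0b.png

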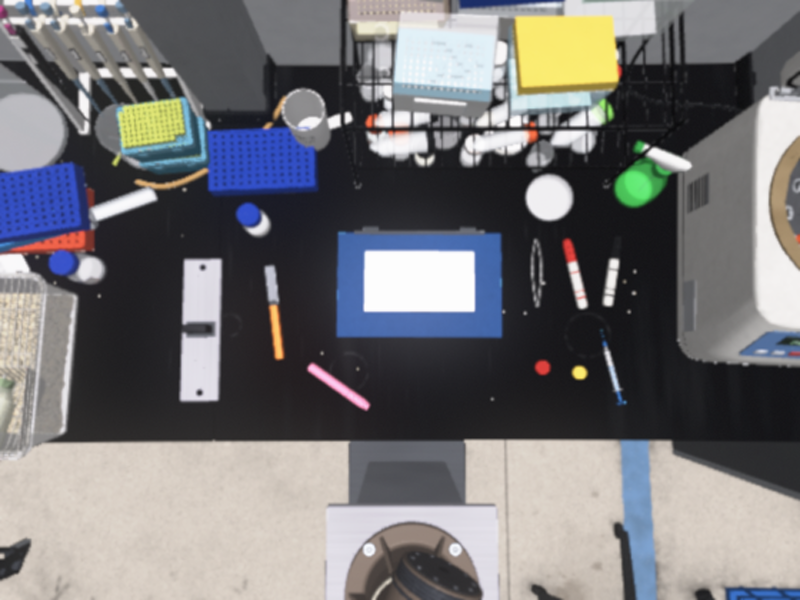

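View pics/side0.png

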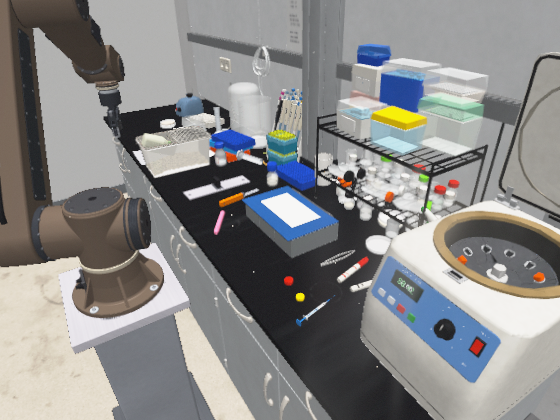

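```bash
cat >> h.py <<'E'
def blobs(c,x0,x1,y0,y1,vmin=70,amin=15,dark=None):
    "bright/colour components inside a world box: u,v,world z-median, centre at z, length, angle(deg, long axis from +x)"
    P=cloud(c); m=c['color'].max(2)>vmin
    m&=(P[...,0]>x0)&(P[...,0]<x1)&(P[...,1]>y0)&(P[...,1]<y1)
    n,l,s,ce=cv2.connectedComponentsWithStats(m.astype(np.uint8),connectivity=8)
    for i in range(1,n):
        if s[i,4]<amin: continue
        q=P[l==i]; z=np.nanmedian(q[:,2]); 
        vv,uu=np.where(l==i)
        pts=np.array([atz(c,u,v,z) for u,v in zip(uu,vv)])[:,:2].astype(np.float32)
        r=cv2.minAreaRect(pts); b=cv2.boxPoints(r); e=b[1]-b[0]; f=b[2]-b[1]
        if np.hypot(*e)<np.hypot(*f): e=f
        print(f'px({ce[i][0]:.0f},{ce[i][1]:.0f}) n{s[i,4]} z{z:.3f} zmx{np.nanpercentile(q[:,2],95):.3f} c({r[0][0]:.4f},{r[0][1]:.4f}) size {max(r[1]):.3f}x{min(r[1]):.3f} ang {np.degrees(np.arctan2(e[1],e[0]))%180:.1f} rgb {c["color"][l==i].mean(0).astype(int)}')
E
python3 - <<'E'
from h import *
c=load('top0'); P=cloud(c)
blobs(c,.2,.8,-.45,.45,60)
k=.7
for n,u,v in [('lid',337,234),('lid',500,233),('lid',502,336),('lid',337,338)]: print(n,atz(c,u*k,v*k,.071).round(4),dep(c,u*k,v*k))
for n,u,v in [('ring',588,333),('disc',550,197),('ring2',350,370),('bottlecap',248,213),('bench',450,400),('handle',203,328),('orange',276,330),('steel',271,285)]: print(n,dep(c,u*k,v*k).round(4))
t=cv2.imread('pics/top0.png')[140:300,90:480]; 
t=t.astype(float); t=np.clip(t*1.6+20,0,255).astype(np.uint8)
cv2.imwrite('pics/c1.png',cv2.resize(t,None,fx=2.05,fy=2.05,interpolation=cv2.INTER_CUBIC))
E
```

```text
px(309,68) n2169 z0.365 zmx0.391 c(0.7752,-0.0271) size 0.189x0.076 ang 89.9 rgb [161 170 176]
px(390,67) n2076 z0.364 zmx0.390 c(0.7728,-0.1827) size 0.180x0.080 ang 89.8 rgb [182 182 141]
px(424,80) n19 z0.290 zmx0.292 c(0.7868,-0.2845) size 0.024x0.002 ang 178.3 rgb [ 75 106  61]
px(241,82) n16 z0.317 zmx0.321 c(0.7710,0.1018) size 0.017x0.002 ang 0.3 rgb [109 108 109]
px(282,91) n32 z0.281 zmx0.283 c(0.7667,0.0177) size 0.066x0.000 ang 90.0 rgb [92 69 65]
px(399,91) n60 z0.281 zmx0.287 c(0.7668,-0.2297) size 0.083x0.002 ang 89.7 rgb [107 106 109]
px(168,121) n2238 z0.029 zmx0.131 c(0.7785,0.3433) size 0.333x0.094 ang 80.6 rgb [ 56  80 153]
px(279,103) n387 z0.144 zmx0.152 c(0.7853,0.0229) size 0.099x0.036 ang 90.0 rgb [216 216 218]
px(394,101) n32 z0.135 zmx0.141 c(0.7986,-0.2635) size 0.032x0.008 ang 96.2 rgb [171 172 176]
px(452,123) n1254 z0.106 zmx0.184 c(0.7452,-0.4202) size 0.125x0.097 ang 150.0 rgb [102 180 112]
px(338,105) n143 z0.129 zmx0.139 c(0.7914,-0.1244) size 0.081x0.032 ang 121.7 rgb [201 201 203]
px(376,114) n74 z0.057 zmx0.113 c(0.7932,-0.2410) size 0.043x0.030 
[... 1292 characters left out ...]
00 c(0.2730,0.2213) size 0.461x0.005 ang 90.0 rgb [93 90 88]
px(395,307) n147 z-0.001 zmx0.001 c(0.2727,-0.2747) size 0.353x0.003 ang 90.1 rgb [93 93 95]
lid [0.6529 0.1363 0.071 ] [6.67735167e-01 1.43887122e-01 4.05270864e-04]
lid [ 0.6545 -0.1636  0.071 ] [ 6.69558036e-01 -1.76287785e-01 -2.79412046e-04]
lid [ 0.4652 -0.1637  0.071 ] [ 0.46754463 -0.17664604 -0.00165453]
lid [0.462  0.1345 0.071 ] [ 4.64065600e-01  1.42068790e-01 -3.16902573e-04]
ring [ 0.4733 -0.3423 -0.0016]
disc [ 0.7373 -0.2721  0.0147]
ring2 [ 0.4028  0.1166 -0.0012]
bottlecap [0.6859 0.2937 0.0956]
bench [ 0.3457 -0.0748 -0.001 ]
handle [0.4819 0.3849 0.0432]
orange [0.4789 0.2555 0.0195]
steel [0.5656 0.2683 0.0125]
```

View pics/c1.png

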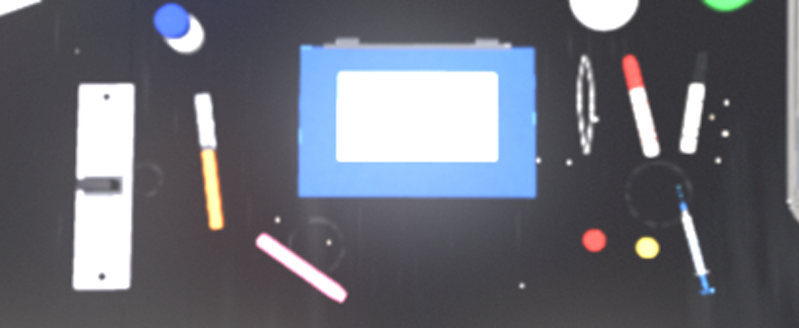

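```bash
cat >> h.py <<'E'
def go(p,yaw=None,sym=True,keeplevel=True):
    "print turn (tool z, rad) to bring tool-y heading to yaw(deg), and then the total tool-frame shift in cm to TCP p; assumes commanded=measured"
    s=get_state(); R=Rn.from_quat(s['ee_rot']).as_matrix(); dz=0
    cur=np.degrees(np.arctan2(R[1,1],R[0,1]))
    if yaw is not None:
        d=(yaw-cur+90)%180-90 if sym else (yaw-cur+180)%360-180
        dz=-np.radians(d)
        R=R@Rn.from_rotvec([0,0,dz]).as_matrix()
    # residual tilt, tool axes
    tilt=np.cross(R[:,2],[0,0,-1])@R
    o=R.T@(np.array(p)-s['tool_pos'])*100
    print('yaw now %.1f rz %.3f tilt fix %s shift cm %s  pos %s'%(cur,dz,tilt.round(4),o.round(2),np.round(s['tool_pos'],4)))
E
python3 - <<'E'
from h import *
go([.510,.261,.12],98)
E
```

```text
yaw now 73.6 rz -0.426 tilt fix [-0.0007 -0.0004 -0.    ] shift cm [-28.3  -38.13  12.8 ]  pos [0.1767 0.5993 0.2479]
```

```bash
python3 -m jog '[{"grip":4,"offset":[0,0,0],"rot":[0,0,-0.107]},{"grip":4,"offset":[0,0,0],"rot":[0,0,-0.107]},{"grip":4,"offset":[0,0,0],"rot":[0,0,-0.106]},{"grip":4,"offset":[0,0,0],"rot":[0,0,-0.106]},{"grip":4,"offset":[-2.0,-2.7,0],"rot":[0,0,0]},{"grip":4,"offset":[-2.0,-2.7,0],"rot":[0,0,0]},{"grip":4,"offset":[-2.0,-2.7,0],"rot":[0,0,0]},{"grip":4,"offset":[-2.0,-2.7,0],"rot":[0,0,0]}]'
python3 -m jog '[{"grip":4,"offset":[-2.0,-2.7,0],"rot":[0,0,0]},{"grip":4,"offset":[-2.0,-2.7,0],"rot":[0,0,0]},{"grip":4,"offset":[-2.0,-2.7,0],"rot":[0,0,0]},{"grip":4,"offset":[-2.0,-2.7,0],"rot":[0,0,0]},{"grip":4,"offset":[-2.0,-2.7,0],"rot":[0,0,0]},{"grip":4,"offset":[-2.0,-2.7,0],"rot":[0,0,0]},{"grip":4,"offset":[-2.0,-2.7,0],"rot":[0,0,0]},{"grip":4,"offset":[-2.0,-2.7,0],"rot":[0,0,0]}]'
python3 -m jog '[{"grip":4,"offset":[-2.0,-2.7,0],"rot":[0,0,0]},{"grip":4,"offset":[-2.0,-2.7,0],"rot":[0,0,0]},{"grip":4,"offset":[0,0,2.5],"rot":[0,0,0]},{"grip":4,"offset":[0,0,2.5],"rot":[0,0,0]},{"grip":4,"offset":[0,0,2.5],"rot":[0,0,0]},{"grip":4,"offset":[0,0,2.5],"rot":[0,0,0]},{"grip":4,"offset":[0,0,0],"rot":[0,0,0]},{"grip":4,"offset":[0,0,0],"rot":[0,0,0]}]'
python3 - <<'E'
from h import *
import station
st(); print(station.tip_extent)
c=snap('wrist','w1'); blobs(c,.38,.62,.2,.33,60)
go([.510,.261,.02],98)
c=snap('top','t1'); blobs(c,.38,.62,.18,.33,60)
E
```

```text
t: 0.82
tool_pos: [0.2716, 0.5025, 0.2481]
ee_rot: [-0.07, 0.998, -0.0, -0.0]
ft_force: [0.8, 0.3, 0.3]
width: 0.469
gripper_force: 0.0
t: 1.48
tool_pos: [0.4603, 0.3105, 0.2482]
ee_rot: [-0.07, 0.998, -0.0, -0.0]
ft_force: [0.6, -0.2, 0.0]
width: 0.475
gripper_force: 0.0
t: 2.15
tool_pos: [0.5062, 0.2639, 0.1478]
ee_rot: [-0.07, 0.998, -0.0, -0.001]
ft_force: [0.6, 0.7, 0.7]
width: 0.469
gripper_force: 0.0
t 2.15 pos [0.5062 0.2639 0.1478] 
R [[-0.99, -0.139, -0.002], [-0.139, 0.99, -0.001], [0.002, -0.0, -1.0]] F [0.6 0.7 0.7] M [ 0.03 -0.02 -0.01] w 0.469 gf 0.0 j [ 0.36  0.54  1.8   0.    0.81 -1.35]
0.017
px(281,204) n4247 z0.021 zmx0.023 c(0.5113,0.2629) size 0.177x0.020 ang 7.2 rgb [203 172 122]
px(228,293) n939 z0.164 zmx0.172 c(0.5054,0.2388) size 0.042x0.012 ang 1.9 rgb [108 112 113]
px(342,293) n941 z0.164 zmx0.172 c(0.4983,0.2887) size 0.042x0.012 ang 13.7 rgb [108 112 114]
px(389,313) n86 z0.177 zmx0.182 c(0.4917,0.3003) size 0.012x0.004 ang 83.5 rgb [111 111 115]
px(206,310) n45 z0.180 zmx0.180 c(0.4979,0.2354) size 0.004x0.002 ang 98.1 rgb [63 66 71]
px(363,310) n44 z0
[... 863 characters left out ...]
02 ang 103.2 rgb [104 105 101]
px(210,386) n63 z0.214 zmx0.215 c(0.4937,0.2444) size 0.003x0.002 ang 3.9 rgb [65 68 74]
px(358,386) n64 z0.214 zmx0.215 c(0.4885,0.2801) size 0.003x0.002 ang 12.1 rgb [65 68 74]
px(554,413) n25 z0.219 zmx0.220 c(0.4858,0.3252) size 0.004x0.000 ang 57.4 rgb [104 106 106]
yaw now 98.0 rz -0.000 tilt fix [ 0.0001  0.0001 -0.    ] shift cm [-0.27 -0.36 12.9 ]  pos [0.5068 0.2642 0.149 ]
px(137,234) n7242 z0.496 zmx0.602 c(0.4594,0.2345) size 0.184x0.131 ang 178.2 rgb [106  93  86]
px(192,216) n581 z0.019 zmx0.374 c(0.5148,0.2541) size 0.184x0.037 ang 7.5 rgb [159 135 115]
px(218,258) n65 z0.011 zmx0.018 c(0.4053,0.1893) size 0.029x0.021 ang 173.6 rgb [180 123 150]
```

View pics/w1.png

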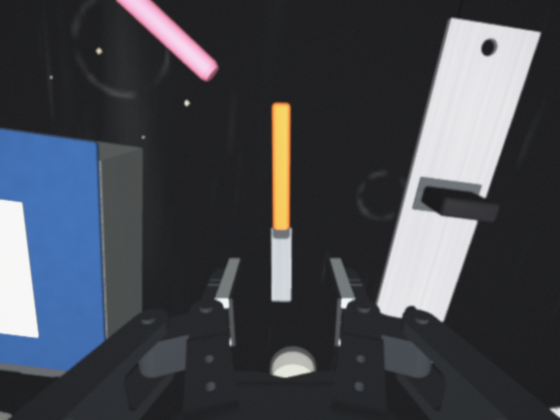

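```bash
python3 -m jog '[{"grip":4,"offset":[0,-0.2,2.5],"rot":[0,0,0]},{"grip":4,"offset":[0,0,2.5],"rot":[0,0,0]},{"grip":4,"offset":[0,0,2.5],"rot":[0,0,0]},{"grip":4,"offset":[0,0,2.5],"rot":[0,0,0]},{"grip":4,"offset":[0,0,1.2],"rot":[0,0,0]},{"grip":4,"offset":[0,0,1.0],"rot":[0,0,0]},{"grip":4,"offset":[0,0,0],"rot":[0,0,0]},{"grip":4,"offset":[0,0,0],"rot":[0,0,0]}]' 100
python3 -m jog '[{"grip":1,"offset":[0,0,0],"rot":[0,0,0]},{"grip":1,"offset":[0,0,0],"rot":[0,0,0]},{"grip":1,"offset":[0,0,0],"rot":[0,0,0]},{"grip":1,"offset":[0,0,0],"rot":[0,0,0]},{"grip":1,"offset":[0,0,0],"rot":[0,0,0]},{"grip":1,"offset":[0,0,0],"rot":[0,0,0]},{"grip":1,"offset":[0,0,0],"rot":[0,0,0]},{"grip":1,"offset":[0,0,0],"rot":[0,0,0]}]' 100
python3 - <<'E'
from h import *
st()
c=snap('wrist','w2'); P=cloud(c)
for u in (240,250,260,300,310,320): print(u,[np.round(P[v,u],3).tolist() for v in (280,300)])
E
```

```text
t: 2.92
tool_pos: [0.5073, 0.2623, 0.0272]
ee_rot: [-0.07, 0.998, 0.0, 0.001]
ft_force: [0.1, 0.1, 0.4]
width: 0.47
gripper_force: 0.0
t: 3.58
tool_pos: [0.5074, 0.2623, 0.0278]
ee_rot: [-0.07, 0.998, 0.0, 0.001]
ft_force: [-1.4, -1.3, 7.1]
width: 0.137
gripper_force: 77.3
t 3.58 pos [0.5074 0.2623 0.0278] 
R [[-0.99, -0.139, 0.002], [-0.139, 0.99, 0.001], [-0.002, 0.001, -1.0]] F [-1.4 -1.3  7.1] M [-0.1   0.16  0.1 ] w 0.137 gf 77.3 j [ 0.36  0.72  1.87  0.    0.55 -1.35]
240 [[0.522, 0.24, -0.0], [0.496, 0.245, 0.055]]
250 [[0.503, 0.247, 0.029], [0.496, 0.248, 0.055]]
260 [[0.498, 0.251, 0.037], [0.497, 0.252, 0.053]]
300 [[0.495, 0.268, 0.038], [0.498, 0.267, 0.049]]
310 [[0.495, 0.272, 0.037], [0.494, 0.27, 0.053]]
320 [[0.499, 0.277, 0.03], [0.492, 0.274, 0.055]]
```

View pics/w2.png

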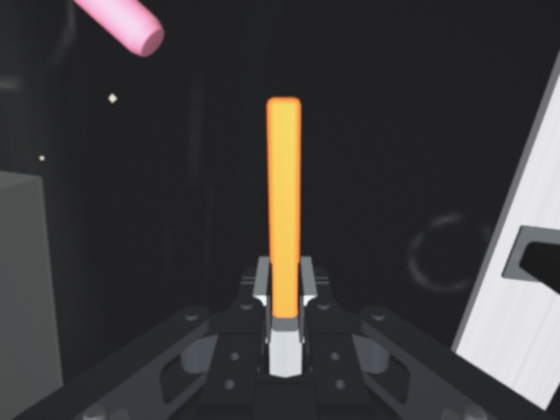

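```bash
python3 -m jog '[{"grip":1,"offset":[0,0,-0.6],"rot":[0,0,0]},{"grip":1,"offset":[0,0,-1.2],"rot":[0,0,0]},{"grip":1,"offset":[0,0,-2],"rot":[0,0,0]},{"grip":1,"offset":[0,0,-2.5],"rot":[0,0,0]},{"grip":1,"offset":[0,0,-2],"rot":[0,0,0.03]},{"grip":1,"offset":[0,0,-1],"rot":[0,0,0.03]},{"grip":1,"offset":[0,0,0],"rot":[0,0,0.03]},{"grip":1,"offset":[0,0,0],"rot":[0,0,0.034]}]' 110
python3 -m jog '[{"grip":1,"offset":[1,-1,0],"rot":[0,0,0]},{"grip":1,"offset":[2,-2,0],"rot":[0,0,0]},{"grip":1,"offset":[2,-2,0],"rot":[0,0,0]},{"grip":1,"offset":[2,-2,0],"rot":[0,0,0]},{"grip":1,"offset":[2,-2,0],"rot":[0,0,0]},{"grip":1,"offset":[2,-2,0],"rot":[0,0,0]},{"grip":1,"offset":[1,-2,0],"rot":[0,0,0]},{"grip":1,"offset":[0,-2,0],"rot":[0,0,0]}]'
python3 -m jog '[{"grip":1,"offset":[0,-2,0],"rot":[0,0,0]},{"grip":1,"offset":[0,-2,0],"rot":[0,0,0]},{"grip":1,"offset":[0,-2,0],"rot":[0,0,0]},{"grip":1,"offset":[0,-2,0],"rot":[0,0,0]},{"grip":1,"offset":[0,-2,0],"rot":[0,0,0]},{"grip":1,"offset":[0,-2,0],"rot":[0,0,0]},{"grip":1,"offset":[0,-0.6,0],"rot":[0,0,0]},{"grip":1,"offset":[0,0,0],"rot":[0,0,0]}]'
python3 - <<'E'
from h import *
st()
c=snap('wrist','w3'); c=snap('top','t3');c=snap('side','s3')
crop('s3','s3b',180,150,380,290,4)
P=cloud(c)
E
```

```text
t: 4.3
tool_pos: [0.5071, 0.2622, 0.1216]
ee_rot: [-0.007, 1.0, 0.001, 0.001]
ft_force: [-0.7, 0.5, -0.9]
width: 0.138
gripper_force: 76.6
t: 4.97
tool_pos: [0.3869, 0.1095, 0.1204]
ee_rot: [-0.008, 1.0, 0.0, -0.0]
ft_force: [1.4, 1.4, -0.6]
width: 0.133
gripper_force: 76.6
t: 5.63
tool_pos: [0.3913, -0.0168, 0.12]
ee_rot: [-0.006, 1.0, -0.0, 0.001]
ft_force: [-0.3, 0.1, -0.9]
width: 0.134
gripper_force: 76.7
t 5.63 pos [ 0.3913 -0.0168  0.12  ] 
R [[-1.0, -0.013, 0.001], [-0.013, 1.0, -0.0], [-0.001, -0.0, -1.0]] F [-0.3  0.1 -0.9] M [ 0.01 -0.01 -0.02] w 0.134 gf 76.7 j [-0.21  0.39  2.24  0.    0.5  -1.8 ]
```

View pics/s3b.png

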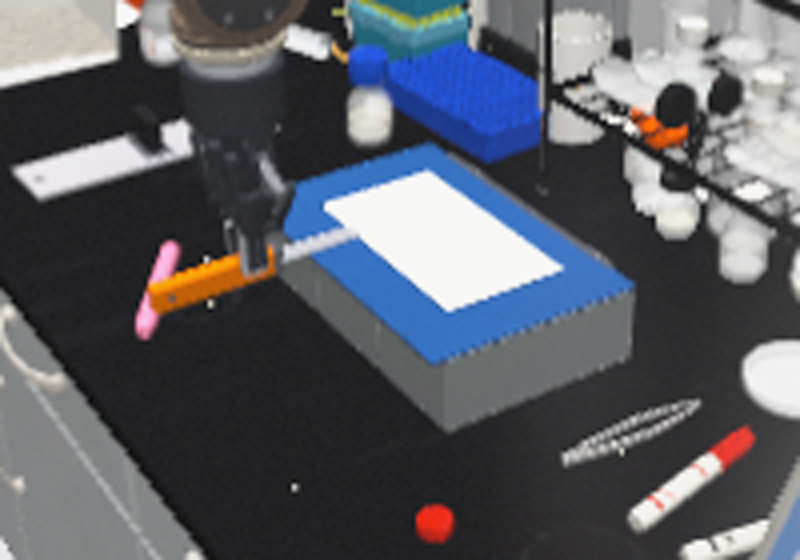

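```bash
python3 -m jog '[{"grip":1,"offset":[-0.4,1.8,0],"rot":[0,0,0]},{"grip":1,"offset":[-0.5,1.8,0],"rot":[0,0,0]},{"grip":1,"offset":[-0.1,1.8,0],"rot":[0,0,0]},{"grip":1,"offset":[0,1.8,0],"rot":[0,0,0]},{"grip":1,"offset":[0,0,0],"rot":[0,0,0.117]},{"grip":1,"offset":[0,0,0],"rot":[0,0,0.117]},{"grip":1,"offset":[0,0,0],"rot":[0,0,0.117]},{"grip":1,"offset":[0,0,0],"rot":[0,0,0.117]}]'
python3 -m jog '[{"grip":1,"offset":[0,0,0],"rot":[0,0,0.117]},{"grip":1,"offset":[0,0,0],"rot":[0,0,0.117]},{"grip":1,"offset":[0,0,0],"rot":[0,0,0.117]},{"grip":1,"offset":[0,0,0],"rot":[0,0,0.117]},{"grip":1,"offset":[0,0,0],"rot":[0,0,0.117]},{"grip":1,"offset":[0,0,0],"rot":[0,0,0]},{"grip":1,"offset":[0,0,0],"rot":[0,0,0]},{"grip":1,"offset":[0,0,0],"rot":[0,0,0]}]'
python3 - <<'E'
from h import *
st(); go([.40,.055,.0775])
c=snap('top','t4'); c2=snap('wrist','w4'); crop('t4','t4b',200,150,400,300,4)
P=cloud(c2); col=c2['color'].astype(int)
w=(P[...,2]>.08)&(P[...,2]<.118)&(col.min(2)>110); q=P[w]; print(len(q), np.nanmin(q,0),np.nanmax(q,0))
E
```

```text
t: 6.45
tool_pos: [0.3996, 0.0576, 0.1194]
ee_rot: [0.226, 0.974, 0.0, -0.0]
ft_force: [0.2, -0.0, -1.8]
width: 0.135
gripper_force: 76.7
t: 7.12
tool_pos: [0.3998, 0.0569, 0.1193]
ee_rot: [0.494, 0.87, 0.0, -0.0]
ft_force: [-0.3, 0.2, -1.8]
width: 0.14
gripper_force: 76.7
t 7.12 pos [0.3998 0.0569 0.1193] 
R [[-0.512, 0.859, -0.0], [0.859, 0.512, 0.0], [0.0, 0.0, -1.0]] F [-0.3  0.2 -1.8] M [0.01 0.02 0.01] w 0.14 gf 76.7 j [-0.02  0.41  2.22  0.    0.52 -0.56]
yaw now 30.8 rz 0.000 tilt fix [ 0.     -0.0001 -0.    ] shift cm [-0.17 -0.08  4.18]  pos [0.3998 0.0569 0.1193]
2269 [ 0.35356389 -0.00180524  0.10217809] [0.44056356 0.13122855 0.11789728]
```

View pics/t4b.png

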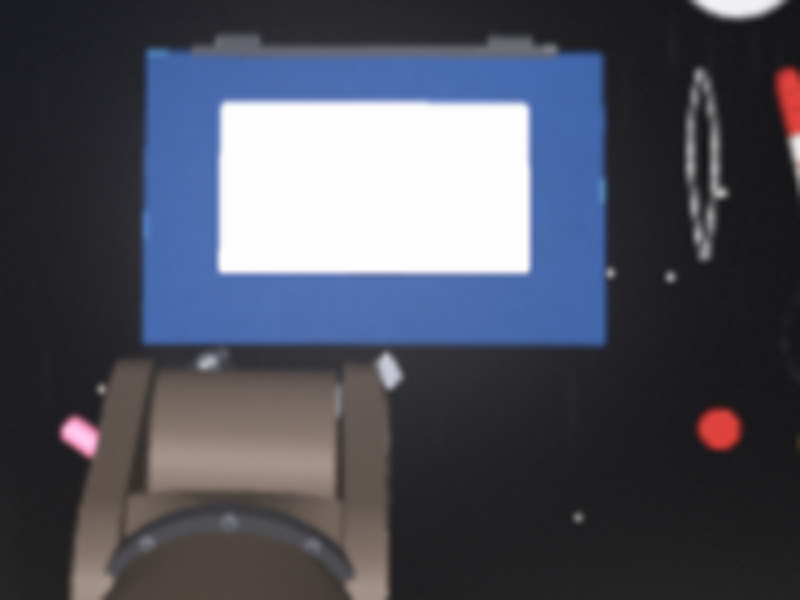

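Run:
```python
from h import *
c=load('t4')
print('tip corner',atz(c,296.3,238,.104),'tip other',atz(c,300,246.3,.104))
f=lambda x,y:atz(c,200+x/4-.4,150+y/4-.4,.071).round(4)
print(f(143,345),f(606,345),f(605,53),f(148,53))
```

```text
tip corner [ 0.45734512 -0.01993828  0.104     ] tip other [ 0.4366812  -0.02905467  0.104     ]
[0.464 0.136 0.071] [ 0.4636 -0.1629  0.071 ] [ 0.6551 -0.1658  0.071 ] [0.6554 0.1345 0.071 ]
```

```bash
python3 -m jog '[{"grip":1,"offset":[0,0,0.7],"rot":[0,0,0]},{"grip":1,"offset":[0,0,0.8],"rot":[0,0,0]},{"grip":1,"offset":[0,0,0.8],"rot":[0,0,0]},{"grip":1,"offset":[0,0,0.8],"rot":[0,0,0]},{"grip":1,"offset":[0,0,0.6],"rot":[0,0,0]},{"grip":1,"offset":[0,0,0.45],"rot":[0,0,0]},{"grip":1,"offset":[0,0,0],"rot":[0,0,0]},{"grip":1,"offset":[0,0,0],"rot":[0,0,0]}]'
python3 - <<'E'
from h import *
st(); c=snap('top','t5'); c2=snap('wrist','w5'); s=snap('side','s5')
P=cloud(c2); col=c2['color'].astype(int)
w=(P[...,2]>.03)&(P[...,2]<.068)&(col.min(2)>110)&(P[...,1]<.055); q=P[w]; print(len(q), np.nanmin(q,0),np.nanmax(q,0),np.nanmedian(q,0))
crop('s5','s5b',200,180,320,270,6)
E
```

```text
t: 7.88
tool_pos: [0.3998, 0.0564, 0.0775]
ee_rot: [0.496, 0.868, -0.0, -0.0]
ft_force: [-0.4, -0.9, -1.3]
width: 0.135
gripper_force: 76.7
t 7.88 pos [0.3998 0.0564 0.0775] 
R [[-0.508, 0.861, -0.001], [0.861, 0.508, 0.0], [0.0, -0.001, -1.0]] F [-0.4 -0.9 -1.3] M [ 0.03 -0.02  0.03] w 0.135 gf 76.7 j [-0.02  0.5   2.25  0.    0.39 -0.56]
1369 [ 0.41112071 -0.00261558  0.06032827] [0.4398819  0.03183956 0.0639619 ] [0.42548405 0.01399931 0.06238415]
```

View pics/s5b.png

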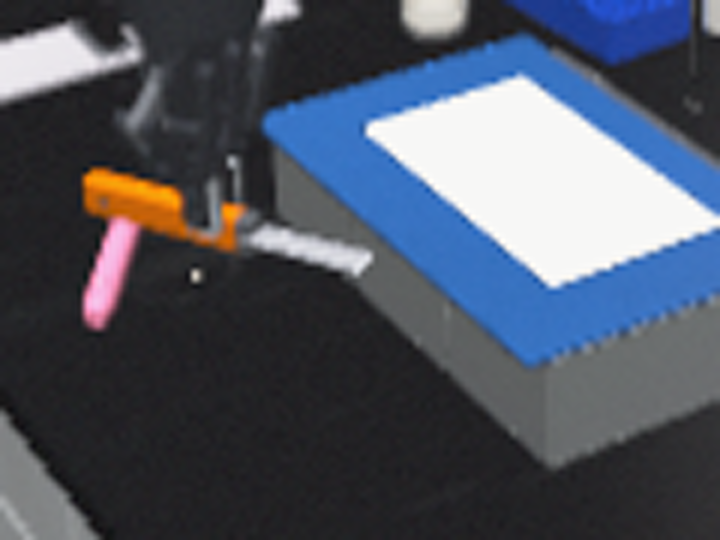

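```bash
python3 -m jog '[{"grip":1,"offset":[-0.25,0.43,0],"rot":[0,0,0]},{"grip":1,"offset":[-0.25,0.43,0],"rot":[0,0,0]},{"grip":1,"offset":[-0.25,0.43,0],"rot":[0,0,0]},{"grip":1,"offset":[-0.25,0.43,0],"rot":[0,0,0]},{"grip":1,"offset":[-0.25,0.43,0],"rot":[0,0,0]},{"grip":1,"offset":[-0.25,0.43,0],"rot":[0,0,0]},{"grip":1,"offset":[0,0,0],"rot":[0,0,0]},{"grip":1,"offset":[0,0,0],"rot":[0,0,0]}]'
python3 - <<'E'
from h import *
st(); c=snap('top','t6'); crop('t6','t6b',220,190,360,295,5)
E
```

```text
t: 8.7
tool_pos: [0.4299, 0.0566, 0.0777]
ee_rot: [0.496, 0.868, 0.0, -0.0]
ft_force: [-0.3, 0.3, -0.4]
width: 0.133
gripper_force: 76.7
t 8.7 pos [0.4299 0.0566 0.0777] 
R [[-0.508, 0.861, -0.0], [0.861, 0.508, 0.0], [0.0, -0.0, -1.0]] F [-0.3  0.3 -0.4] M [-0.    0.01  0.05] w 0.133 gf 76.7 j [-0.02  0.52  2.18  0.    0.44 -0.55]
```

View pics/t6b.png

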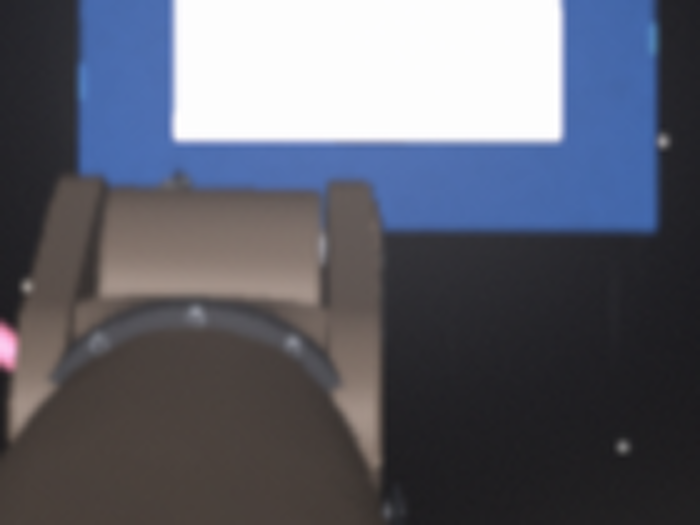

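```bash
python3 -m jog '[{"grip":1,"offset":[-0.1,0.16,-1.2],"rot":[0,0,0]},{"grip":1,"offset":[-0.1,0.16,-1.6],"rot":[0,0,0]},{"grip":1,"offset":[-0.1,0.16,-1.9],"rot":[0,0,0]},{"grip":1,"offset":[-0.28,0.48,-1.35],"rot":[0,0,0]},{"grip":1,"offset":[-0.28,0.48,-1.35],"rot":[0,0,0]},{"grip":1,"offset":[-0.28,0.48,-1.35],"rot":[0,0,0]},{"grip":1,"offset":[-0.45,0.77,-1.16],"rot":[0,0,0]},{"grip":1,"offset":[0,0,0],"rot":[0,0,0]}]'
python3 - <<'E'
from h import *
st(); c=snap('side','s7'); P=cloud(c); col=c['color'].astype(int)
w=(col[...,2]>110)&(col[...,0]<80)&(P[...,0]>.4)&(P[...,0]<.7)&(abs(P[...,1])<.2); q=P[w]; print(len(q),np.nanpercentile(q,[2,50,98],axis=0).round(3))
E
```

```text
t: 9.42
tool_pos: [0.4624, 0.0565, 0.1786]
ee_rot: [0.496, 0.868, 0.001, 0.001]
ft_force: [0.3, -0.0, -0.9]
width: 0.137
gripper_force: 76.6
t 9.42 pos [0.4624 0.0565 0.1786] 
R [[-0.508, 0.861, 0.003], [0.861, 0.508, 0.0], [-0.002, 0.003, -1.0]] F [ 0.3 -0.  -0.9] M [ 0.02  0.12 -0.03] w 0.137 gf 76.6 j [-0.02  0.36  2.02  0.    0.75 -0.55]
423 [[ 0.423 -0.163  0.005]
 [ 0.529 -0.072  0.157]
 [ 0.653  0.13   0.315]]
```

```bash
python3 -m jog '[{"grip":1,"offset":[-0.45,0.77,-1.16],"rot":[0,0,0]},{"grip":1,"offset":[-0.45,0.77,-1.16],"rot":[0,0,0]},{"grip":1,"offset":[-0.59,1.0,-0.89],"rot":[0,0,0]},{"grip":1,"offset":[-0.59,1.0,-0.89],"rot":[0,0,0]},{"grip":1,"offset":[-0.59,1.0,-0.89],"rot":[0,0,0]},{"grip":1,"offset":[-0.69,1.16,-0.56],"rot":[0,0,0]},{"grip":1,"offset":[-0.69,1.16,-0.56],"rot":[0,0,0]},{"grip":1,"offset":[-0.69,1.16,-0.56],"rot":[0,0,0]}]'
python3 -m jog '[{"grip":1,"offset":[-0.6,1.0,-0.15],"rot":[0,0,0]},{"grip":1,"offset":[-0.6,1.0,-0.1],"rot":[0,0,0]},{"grip":1,"offset":[-0.6,1.0,-0.1],"rot":[0,0,0]},{"grip":1,"offset":[-0.6,1.0,0],"rot":[0,0,0]},{"grip":1,"offset":[-0.6,1.0,0],"rot":[0,0,0]},{"grip":1,"offset":[-0.5,0.9,0],"rot":[0,0,0]},{"grip":1,"offset":[-0.5,0.9,0],"rot":[0,0,0]},{"grip":1,"offset":[0,0,0],"rot":[0,0,0]}]'
python3 -m jog '[{"grip":1,"offset":[0,0,0],"rot":[0,0,0]},{"grip":1,"offset":[0,0,0],"rot":[0,0,0]},{"grip":1,"offset":[0,0,0],"rot":[0,0,0]},{"grip":1,"offset":[0,0,0],"rot":[0,0,0]},{"grip":1,"offset":[0,0,0],"rot":[0,0,0]},{"grip":1,"offset":[0,0,0],"rot":[0,0,0]},{"grip":1,"offset":[0,0,0],"rot":[0,0,0]},{"grip":1,"offset":[0,0,0],"rot":[0,0,0]}]'
python3 - <<'E'
from h import *
st(); c=snap('side','s8')
E
```

```text
t: 10.13
tool_pos: [0.5538, 0.0565, 0.2425]
ee_rot: [0.496, 0.868, -0.0, -0.001]
ft_force: [-1.0, 0.5, -1.6]
width: 0.138
gripper_force: 76.7
t: 10.8
tool_pos: [0.6336, 0.0565, 0.2452]
ee_rot: [0.496, 0.868, -0.0, -0.001]
ft_force: [0.3, 0.0, -0.1]
width: 0.138
gripper_force: 76.7
t: 11.47
tool_pos: [0.633, 0.0566, 0.2472]
ee_rot: [0.496, 0.868, 0.0, 0.0]
ft_force: [-0.6, -0.8, -0.0]
width: 0.135
gripper_force: 76.7
t 11.47 pos [0.633  0.0566 0.2472] 
R [[-0.508, 0.861, 0.0], [0.861, 0.508, 0.0], [-0.0, 0.0, -1.0]] F [-0.6 -0.8 -0. ] M [-0.04  0.02  0.01] w 0.135 gf 76.7 j [-0.01  0.51  1.53  0.    1.1  -0.55]
```

View pics/s8.png

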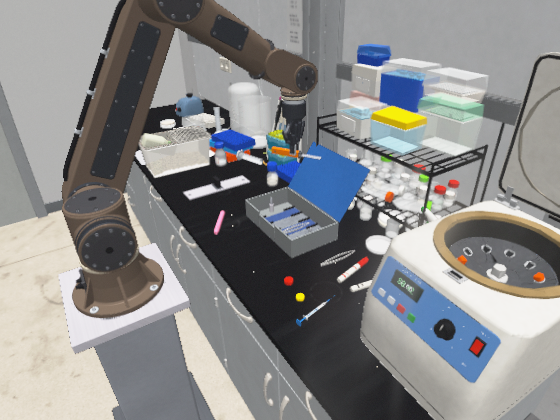

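```bash
python3 -m jog '[{"grip":1,"offset":[2,0,0],"rot":[0,0,0]},{"grip":1,"offset":[3.2,0,0],"rot":[0,0,0]},{"grip":1,"offset":[3.2,0,0],"rot":[0,0,0]},{"grip":1,"offset":[3.2,-0.2,0],"rot":[0,0,0]},{"grip":1,"offset":[3.2,-0.2,0],"rot":[0,0,0]},{"grip":1,"offset":[3.2,0,0],"rot":[0,0,0]},{"grip":1,"offset":[3.2,0,0],"rot":[0,0,0]},{"grip":1,"offset":[2.9,0,0],"rot":[0,0,0]}]'
python3 -m jog '[{"grip":1,"offset":[0,0,0],"rot":[0,0,-0.117]},{"grip":1,"offset":[0,0,0],"rot":[0,0,-0.117]},{"grip":1,"offset":[0,0,0],"rot":[0,0,-0.117]},{"grip":1,"offset":[0,0,0],"rot":[0,0,-0.117]},{"grip":1,"offset":[0,0,0],"rot":[0,0,-0.117]},{"grip":1,"offset":[0,0,0],"rot":[0,0,-0.117]},{"grip":1,"offset":[0,0,0],"rot":[0,0,-0.117]},{"grip":1,"offset":[0,0,0],"rot":[0,0,-0.117]}]'
python3 -m jog '[{"grip":1,"offset":[0,0,0],"rot":[0,0,-0.117]},{"grip":1,"offset":[0,0,0],"rot":[0,0,-0.117]},{"grip":1,"offset":[0,0,3],"rot":[0,0,0]},{"grip":1,"offset":[0,0,3.5],"rot":[0,0,0]},{"grip":1,"offset":[0,0,3.5],"rot":[0,0,0]},{"grip":1,"offset":[0,0,2],"rot":[0,0,0]},{"grip":1,"offset":[0,0,0],"rot":[0,0,0]},{"grip":1,"offset":[0,0,0],"rot":[0,0,0]}]'
python3 - <<'E'
from h import *
st(); go([.507,.262,.0285])
c=snap('wrist','w9'); print(dep(c,285,150))
c=snap('top','t9'); blobs(c,.44,.70,-.15,.13,60)
t=cv2.imread('pics/t9.png')[145:300,90:480]; t=np.clip(t.astype(float)*1.5+20,0,255).astype(np.uint8)
cv2.imwrite('pics/t9b.png',cv2.resize(t,None,fx=2.05,fy=2.05,interpolation=cv2.INTER_CUBIC))
E
```

```text
t: 12.18
tool_pos: [0.506, 0.2635, 0.2473]
ee_rot: [0.496, 0.868, 0.0, 0.0]
ft_force: [0.6, 0.2, -1.3]
width: 0.131
gripper_force: 76.7
t: 12.85
tool_pos: [0.5071, 0.2621, 0.2471]
ee_rot: [0.048, 0.999, 0.0, 0.0]
ft_force: [0.1, -0.2, -1.0]
width: 0.136
gripper_force: 76.7
t: 13.52
tool_pos: [0.5072, 0.2621, 0.1269]
ee_rot: [-0.066, 0.998, -0.0, -0.001]
ft_force: [0.2, -0.4, 1.2]
width: 0.136
gripper_force: 76.7
t 13.52 pos [0.5072 0.2621 0.1269] 
R [[-0.991, -0.132, -0.001], [-0.132, 0.991, -0.0], [0.001, -0.0, -1.0]] F [ 0.2 -0.4  1.2] M [0.   0.04 0.05] w 0.136 gf 76.7 j [ 0.36  0.57  1.81  0.    0.76 -1.34]
yaw now 97.6 rz 0.000 tilt fix [-0.0003 -0.0014  0.    ] shift cm [ 0.   -0.    9.84]  pos [0.5072 0.2621 0.1269]
[0.44482008 0.25451591 0.12207823]
px(291,186) n9444 z0.005 zmx0.115 c(0.6052,-0.0120) size 0.309x0.261 ang 89.3 rgb [126 140 170]
```

View pics/t9b.png

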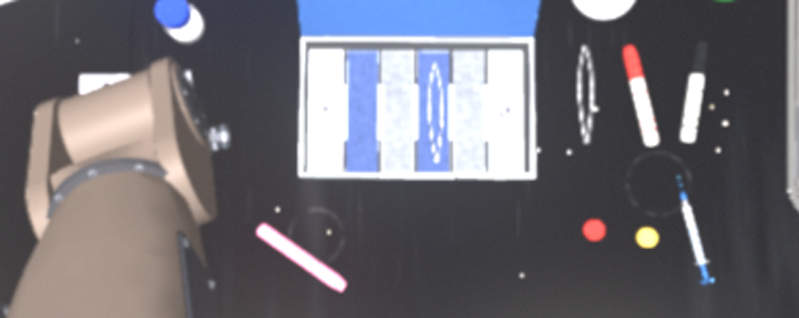

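```bash
python3 -m jog '[{"grip":1,"offset":[0,0,2.5],"rot":[0,0,0]},{"grip":1,"offset":[0,0,2.5],"rot":[0,0,0]},{"grip":1,"offset":[0,0,2],"rot":[0,0,0]},{"grip":1,"offset":[0,0,1.5],"rot":[0,0,0]},{"grip":1,"offset":[0,0,0.8],"rot":[0,0,0]},{"grip":1,"offset":[0,0,0.4],"rot":[0,0,0]},{"grip":1,"offset":[0,0,0.15],"rot":[0,0,0]},{"grip":1,"offset":[0,0,0],"rot":[0,0,0]}]'
python3 -m jog '[{"grip":2,"offset":[0,0,0],"rot":[0,0,0]},{"grip":3,"offset":[0,0,0],"rot":[0,0,0]},{"grip":4,"offset":[0,0,0],"rot":[0,0,0]},{"grip":4,"offset":[0,0,0],"rot":[0,0,0]},{"grip":4,"offset":[0,0,-2],"rot":[0,0,0]},{"grip":4,"offset":[0,0,-3],"rot":[0,0,0]},{"grip":4,"offset":[0,0,-4],"rot":[0,0,0]},{"grip":4,"offset":[0,0,-4],"rot":[0,0,0]}]'
python3 - <<'E'
from h import *
st(); c=snap('wrist','w10'); blobs(c,.38,.62,.2,.31,60,300)
c=snap('top','t10'); crop('t10','t10b',225,145,375,250,5.3)
print('red marker, caps etc'); blobs(c,.3,.7,-.45,-.18,60,60)
f=lambda u,v,z:print((u,v),atz(c,90+u/2.05,145+v/2.05,z).round(4),dep(c,90+u/2.05,145+v/2.05))
f(325,108,.063);f(508,110,.063)
E
```

```text
t: 14.28
tool_pos: [0.5077, 0.2623, 0.0295]
ee_rot: [-0.066, 0.998, 0.0, 0.001]
ft_force: [0.2, -0.5, -0.8]
width: 0.137
gripper_force: 76.7
t: 14.95
tool_pos: [0.5067, 0.2619, 0.1598]
ee_rot: [-0.066, 0.998, -0.0, -0.001]
ft_force: [-0.1, 0.4, 0.4]
width: 0.467
gripper_force: 0.0
t 14.95 pos [0.5067 0.2619 0.1598] 
R [[-0.991, -0.132, -0.002], [-0.132, 0.991, -0.001], [0.002, -0.0, -1.0]] F [-0.1  0.4  0.4] M [-0.07 -0.07 -0.  ] w 0.467 gf 0.0 j [ 0.36  0.52  1.79  0.    0.84 -1.34]
px(285,200) n3934 z0.020 zmx0.023 c(0.5119,0.2635) size 0.177x0.020 ang 7.9 rgb [204 174 124]
px(228,293) n955 z0.176 zmx0.184 c(0.5055,0.2368) size 0.042x0.012 ang 1.4 rgb [108 112 114]
px(342,293) n933 z0.176 zmx0.183 c(0.4989,0.2870) size 0.042x0.012 ang 13.3 rgb [109 113 115]
px(164,357) n1483 z0.200 zmx0.202 c(0.5123,0.2226) size 0.021x0.014 ang 113.7 rgb [72 76 82]
px(404,357) n1412 z0.200 zmx0.202 c(0.5018,0.3018) size 0.020x0.014 ang 81.5 rgb [71 76 82]
red marker, caps etc
px(375,191) n272 z0.000 zmx0.008 c(0.5909,-0.2455) size 0.135x0.027 ang 4.8 rgb [102 101 103]
px(402,191) n445 z0.013 zmx0.019 c(0.5886,-0.3153) size 0.142x0.024 ang 12.1 rgb [182 138 136]
px(427,197) n301 z0.013 zmx0.018 c(0.5720,-0.3835) size 0.098x0.024 ang 169.3 rgb [180 178 177]
px(429,261) n249 z0.003 zmx0.012 c(0.3989,-0.3855) size 0.126x0.020 ang 12.3 rgb [115 127 146]
px(379,257) n115 z0.008 zmx0.012 c(0.4094,-0.2500) size 0.030x0.030 ang 178.5 rgb [169  53  50]
px(405,260) n106 z0.007 zmx0.011 c(0.4000,-0.3203) size 0.030x0.027 ang 90.1 rgb [191 174  83]
(325, 108) [0.5642 0.1032 0.063 ] [0.56578083 0.10417293 0.05023814]
(508, 110) [ 0.5613 -0.1313  0.063 ] [ 0.5625753  -0.13278753  0.05287012]
```

View pics/t10b.png

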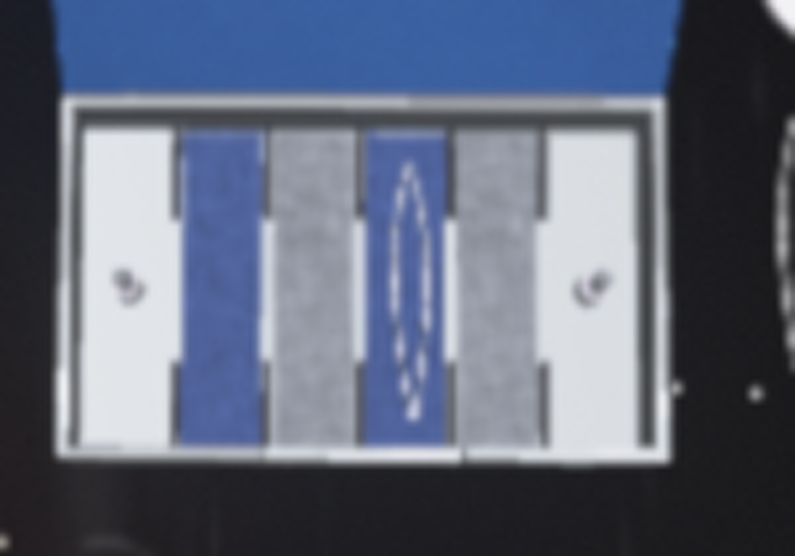

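Run:
```python
from h import *
go([.5886,-.3153,.15],102)
c=load('t10')
f=lambda u,v,z:atz(c,225+u/5.3-.4,145+v/5.3-.4,z).round(4)
print('rim',f(57,460,.066),f(670,462,.066),f(664,98,.066),f(63,98,.066))
print('lane edges front y',[f(u,445,.004)[1] for u in (180,265,270,357,363,447,456,537)])
print('lane edges back y',[f(u,130,.004)[1] for u in (180,265,270,357,363,447,456,537)])
print('forceps',f(408,165,.006),f(413,418,.006))
print('pins',f(124,278,.063),f(600,280,.063))
```

```text
yaw now 97.6 rz -0.077 tilt fix [0.0015 0.0095 0.    ] shift cm [  4.26 -58.22   1.33]  pos [0.5092 0.263  0.1646]
rim [0.4757 0.1366 0.066 ] [ 0.4743 -0.1638  0.066 ] [ 0.6556 -0.1642  0.066 ] [0.6558 0.1353 0.066 ]
lane edges front y [np.float64(0.0795), np.float64(0.0354), np.float64(0.0328), np.float64(-0.0124), np.float64(-0.0155), np.float64(-0.0592), np.float64(-0.0639), np.float64(-0.1059)]
lane edges back y [np.float64(0.0801), np.float64(0.0354), np.float64(0.0327), np.float64(-0.0131), np.float64(-0.0163), np.float64(-0.0606), np.float64(-0.0653), np.float64(-0.108)]
forceps [ 0.6327 -0.0398  0.006 ] [ 0.4996 -0.0415  0.006 ]
pins [0.5659 0.1046 0.063 ] [ 0.5646 -0.1314  0.063 ]
```

```bash
python3 -m jog '[{"grip":4,"offset":[0,0,-2],"rot":[0,0,-0.077]},{"grip":4,"offset":[0.2,-3,0],"rot":[0,0,0]},{"grip":4,"offset":[0.3,-4,0],"rot":[0,0,0]},{"grip":4,"offset":[0.3,-4,0],"rot":[0,0,0]},{"grip":4,"offset":[0.3,-4,0],"rot":[0,0,0]},{"grip":4,"offset":[0.3,-4,0],"rot":[0,0,0]},{"grip":4,"offset":[0.3,-4,0],"rot":[0,0,0]},{"grip":4,"offset":[0.3,-4,0],"rot":[0,0,0]}]'
python3 -m jog '[{"grip":4,"offset":[0.3,-4,0],"rot":[0,0,0]},{"grip":4,"offset":[0.3,-4,0],"rot":[0,0,0]},{"grip":4,"offset":[0.3,-4,0],"rot":[0,0,0]},{"grip":4,"offset":[0.3,-4,0],"rot":[0,0,0]},{"grip":4,"offset":[0.3,-4,0],"rot":[0,0,0]},{"grip":4,"offset":[0.3,-4,0],"rot":[0,0,0]},{"grip":4,"offset":[0.3,-4,0],"rot":[0,0,0]},{"grip":4,"offset":[0.3,-3.2,0],"rot":[0,0,0]}]'
python3 -m jog '[{"grip":4,"offset":[0,0,2],"rot":[0,0,0]},{"grip":4,"offset":[0,0,2],"rot":[0,0,0]},{"grip":4,"offset":[0,0,0],"rot":[0,0,0]},{"grip":4,"offset":[0,0,0],"rot":[0,0,0]},{"grip":4,"offset":[0,0,0],"rot":[0,0,0]},{"grip":4,"offset":[0,0,0],"rot":[0,0,0]},{"grip":4,"offset":[0,0,0],"rot":[0,0,0]},{"grip":4,"offset":[0,0,0],"rot":[0,0,0]}]'
python3 - <<'E'
from h import *
c=snap('wrist','w11'); blobs(c,.48,.70,-.42,-.20,60,250)
go([.5886,-.3153,.02],102)
E
```

```text
t: 15.72
tool_pos: [0.5434, -0.0081, 0.1784]
ee_rot: [-0.104, 0.995, 0.0, -0.0]
ft_force: [0.8, 0.4, 0.6]
width: 0.468
gripper_force: 0.0
t: 16.38
tool_pos: [0.5848, -0.3192, 0.1782]
ee_rot: [-0.104, 0.995, -0.0, -0.0]
ft_force: [-0.3, 0.3, 0.2]
width: 0.473
gripper_force: 0.0
t: 17.05
tool_pos: [0.5853, -0.3162, 0.1396]
ee_rot: [-0.105, 0.995, -0.0, 0.001]
ft_force: [0.7, 0.7, -0.2]
width: 0.464
gripper_force: 0.0
px(207,170) n2802 z0.016 zmx0.018 c(0.5728,-0.3835) size 0.099x0.019 ang 169.5 rgb [214 214 212]
px(284,201) n3650 z0.016 zmx0.018 c(0.5876,-0.3150) size 0.138x0.020 ang 11.4 rgb [221 179 176]
px(347,263) n3807 z0.008 zmx0.196 c(0.6530,-0.2442) size 0.254x0.077 ang 168.0 rgb [152 154 153]
px(227,293) n1128 z0.155 zmx0.164 c(0.5869,-0.3414) size 0.043x0.013 ang 6.3 rgb [121 125 127]
px(501,371) n294 z0.197 zmx0.210 c(0.5616,-0.2605) size 0.057x0.001 ang 62.1 rgb [60 73 93]
px(135,378) n4523 z0.191 zmx0.207 c(0.5964,-0.3602) size 0.054x0.017 ang 147.2 rgb [67 72 76]
px(434,378) n4418 z0.191 zmx0.207 c(0.5774,-0.2704) size 0.054x0.017 ang 56.9 rgb [67 71 76]
yaw now 102.0 rz 0.000 tilt fix [-0.0007  0.0008  0.    ] shift cm [-0.34  0.03 11.93]  pos [ 0.5852 -0.3162  0.1393]
```

```bash
python3 -m jog '[{"grip":4,"offset":[-0.25,0.1,2],"rot":[0,0,0]},{"grip":4,"offset":[0,0,2.8],"rot":[0,0,0]},{"grip":4,"offset":[0,0,2.8],"rot":[0,0,0]},{"grip":4,"offset":[0,0,2.2],"rot":[0,0,0]},{"grip":4,"offset":[0,0,1.3],"rot":[0,0,0]},{"grip":4,"offset":[0,0,0.7],"rot":[0,0,0]},{"grip":4,"offset":[0,0,0],"rot":[0,0,0]},{"grip":4,"offset":[0,0,0],"rot":[0,0,0]}]' 60
python3 -m jog '[{"grip":1.5,"offset":[0,0,0],"rot":[0,0,0]},{"grip":1.5,"offset":[0,0,0],"rot":[0,0,0]},{"grip":1.5,"offset":[0,0,0],"rot":[0,0,0]},{"grip":1.5,"offset":[0,0,0],"rot":[0,0,0]},{"grip":1.5,"offset":[0,0,0],"rot":[0,0,0]},{"grip":1.5,"offset":[0,0,0],"rot":[0,0,0]},{"grip":1.5,"offset":[0,0,0],"rot":[0,0,0]},{"grip":1.5,"offset":[0,0,0],"rot":[0,0,0]}]' 60
python3 - <<'E'
from h import *
st()
E
```

```text
t: 17.77
tool_pos: [0.5877, -0.315, 0.0214]
ee_rot: [-0.104, 0.995, -0.0, 0.0]
ft_force: [1.1, 0.4, 0.7]
width: 0.464
gripper_force: 0.0
t: 18.43
tool_pos: [0.5878, -0.3152, 0.0222]
ee_rot: [-0.104, 0.995, -0.001, 0.001]
ft_force: [-0.4, 0.8, 6.8]
width: 0.187
gripper_force: 50.9
t 18.43 pos [ 0.5878 -0.3152  0.0222] 
R [[-0.978, -0.208, 0.002], [-0.208, 0.978, -0.001], [-0.002, -0.002, -1.0]] F [-0.4  0.8  6.8] M [ 0.06  0.12 -0.02] w 0.187 gf 50.9 j [-0.59  0.81  1.61  0.    0.71 -2.37]
```

```bash
python3 -m jog '[{"grip":1.5,"offset":[0,0,-1],"rot":[0,0,0]},{"grip":1.5,"offset":[0,0,-3],"rot":[0,0,0]},{"grip":1.5,"offset":[0,0,-4],"rot":[0,0,0]},{"grip":1.5,"offset":[0,0,-4],"rot":[0,0,0]},{"grip":1.5,"offset":[0,0,-3],"rot":[0,0,0]},{"grip":1.5,"offset":[0,0,-1],"rot":[0,0,0.1]},{"grip":1.5,"offset":[0,0,0],"rot":[0,0,0.1]},{"grip":1.5,"offset":[0.1,2,0],"rot":[0,0,0]}]'
python3 -m jog '[{"grip":1.5,"offset":[0.2,3.5,0],"rot":[0,0,0]},{"grip":1.5,"offset":[0.2,3.5,0],"rot":[0,0,0]},{"grip":1.5,"offset":[0.2,3.5,0],"rot":[0,0,0]},{"grip":1.5,"offset":[0.2,3.5,0],"rot":[0,0,0]},{"grip":1.5,"offset":[0.2,3.5,0],"rot":[0,0,0]},{"grip":1.5,"offset":[0.2,3.5,0],"rot":[0,0,0]},{"grip":1.5,"offset":[0.2,3.5,0],"rot":[0,0,0]},{"grip":1.5,"offset":[0.2,3.5,0],"rot":[0,0,0]}]'
python3 -m jog '[{"grip":1.5,"offset":[0.2,3.5,0],"rot":[0,0,0]},{"grip":1.5,"offset":[0,3.5,0],"rot":[0,0,0]},{"grip":1.5,"offset":[0,0.3,0],"rot":[0,0,0]},{"grip":1.5,"offset":[0,0,3],"rot":[0,0,0]},{"grip":1.5,"offset":[0,0,2],"rot":[0,0,0]},{"grip":1.5,"offset":[0,0,0],"rot":[0,0,0]},{"grip":1.5,"offset":[0,0,0],"rot":[0,0,0]},{"grip":1.5,"offset":[0,0,0],"rot":[0,0,0]}]'
python3 - <<'E'
from h import *
st(); go([.5653,.0576,.0275],90.5)
c=snap('wrist','w12'); P=cloud(c); col=c['color'].astype(int); m=(P[...,2]>.09)&(P[...,2]<.16)&(col.max(2)>120)&(np.arange(420)[:,None]<290)
q=P[m]; print(len(q),np.nanmin(q,0),np.nanmax(q,0)); 
q=q[~np.isnan(q[:,0])]; r=cv2.minAreaRect(q[:,:2].astype(np.float32)); print(r)
E
```

```text
t: 19.1
tool_pos: [0.5863, -0.2972, 0.183]
ee_rot: [-0.0, 1.0, -0.001, 0.002]
ft_force: [0.1, -0.2, -0.9]
width: 0.186
gripper_force: 50.4
t: 19.77
tool_pos: [0.5671, -0.0134, 0.1818]
ee_rot: [-0.005, 1.0, -0.0, 0.001]
ft_force: [2.5, 0.8, 0.1]
width: 0.191
gripper_force: 50.4
t: 20.43
tool_pos: [0.5654, 0.0576, 0.132]
ee_rot: [-0.004, 1.0, 0.0, 0.001]
ft_force: [-0.4, 0.1, 0.7]
width: 0.188
gripper_force: 50.5
t 20.43 pos [0.5654 0.0576 0.132 ] 
R [[-1.0, -0.009, 0.002], [-0.009, 1.0, 0.0], [-0.002, 0.0, -1.0]] F [-0.4  0.1  0.7] M [-0.01 -0.01 -0.02] w 0.188 gf 50.5 j [-0.01  0.55  1.82  0.    0.77 -1.59]
yaw now 90.5 rz 0.000 tilt fix [ 0.      0.0016 -0.    ] shift cm [ 0.02 -0.   10.45]  pos [0.5654 0.0576 0.132 ]
6347 [0.49775324 0.03634188 0.11507415] [0.57074385 0.07981525 0.14923458]
((0.5357081890106201, 0.05245204269886017), (0.07384543120861053, 0.0424046516418457), 13.645513534545898)
```

```bash
python3 -m jog '[{"grip":1.5,"offset":[0,0,2],"rot":[0,0,0]},{"grip":1.5,"offset":[0,0,2.5],"rot":[0,0,0]},{"grip":1.5,"offset":[0,0,2.3],"rot":[0,0,0]},{"grip":1.5,"offset":[0,0,1.8],"rot":[0,0,0]},{"grip":1.5,"offset":[0,0,1.2],"rot":[0,0,0]},{"grip":1.5,"offset":[0,0,0.5],"rot":[0,0,0]},{"grip":1.5,"offset":[0,0,0.25],"rot":[0,0,0]},{"grip":1.5,"offset":[0,0,0],"rot":[0,0,0]}]'
python3 -m jog '[{"grip":2.0,"offset":[0,0,0],"rot":[0,0,0]},{"grip":2.4,"offset":[0,0,0],"rot":[0,0,0]},{"grip":2.9,"offset":[0,0,0],"rot":[0,0,0]},{"grip":2.9,"offset":[0,0,0],"rot":[0,0,0]},{"grip":2.9,"offset":[0,0,-1.5],"rot":[0,0,0]},{"grip":2.9,"offset":[0,0,-3],"rot":[0,0,0]},{"grip":2.9,"offset":[0,0,-4],"rot":[0,0,0]},{"grip":2.9,"offset":[0,0,-4],"rot":[0,0,0]}]'
python3 -m jog '[{"grip":2.9,"offset":[0,0,-2],"rot":[0,0,0]},{"grip":2.9,"offset":[0,-3,0],"rot":[0,0,0]},{"grip":2.9,"offset":[0,-4,0],"rot":[0,0,0]},{"grip":2.9,"offset":[0,-4,0],"rot":[0,0,0]},{"grip":2.9,"offset":[0,-4,0],"rot":[0,0,0]},{"grip":2.9,"offset":[0,-4,0],"rot":[0,0,0]},{"grip":2.9,"offset":[0,-4,0],"rot":[0,0,0]},{"grip":2.9,"offset":[0,-4,0],"rot":[0,0,0]}]'
python3 - <<'E'
from h import *
st(); c=snap('top','t13'); blobs(c,.48,.648,.034,.081,110,40); P=cloud(c)
w=(P[...,2]>.015)&(P[...,2]<.035)&(P[...,1]>.034)&(P[...,1]<.081)&(P[...,0]>.485)&(P[...,0]<.645); q=P[w]; print(len(q), np.percentile(q,[1,50,99],axis=0).round(4))
print(); blobs(c,.3,.7,-.45,-.18,60,60)
E
```

```text
t: 21.15
tool_pos: [0.5653, 0.0578, 0.0264]
ee_rot: [-0.005, 1.0, 0.0, 0.001]
ft_force: [-0.2, -0.3, 0.3]
width: 0.187
gripper_force: 50.5
t: 21.82
tool_pos: [0.5643, 0.058, 0.1513]
ee_rot: [-0.005, 1.0, 0.0, -0.001]
ft_force: [1.1, -0.7, 0.2]
width: 0.339
gripper_force: 0.0
t: 22.48
tool_pos: [0.567, -0.214, 0.1705]
ee_rot: [-0.005, 1.0, -0.0, 0.0]
ft_force: [1.1, 0.0, 0.0]
width: 0.337
gripper_force: 0.0
t 22.48 pos [ 0.567  -0.214   0.1705] 
R [[-1.0, -0.009, 0.001], [-0.009, 1.0, -0.0], [-0.001, -0.0, -1.0]] F [1.1 0.  0. ] M [-0.    0.01  0.01] w 0.337 gf 0.0 j [-0.47  0.55  1.69  0.    0.9  -2.05]
px(267,200) n1010 z0.005 zmx0.021 c(0.5669,0.0577) size 0.165x0.047 ang 180.0 rgb [141 133 164]
267 [[0.5002 0.0505 0.0153]
 [0.5632 0.0585 0.019 ]
 [0.6311 0.0644 0.0244]]

px(431,189) n3650 z0.453 zmx0.585 c(0.4939,-0.2300) size 0.263x0.099 ang 2.3 rgb [116 103  95]
```

Run:
```python
from h import *
c=load('t10')
a=atz(c,602*.7,330*.7,.005);b=atz(c,622*.7,403*.7,.005); print(a,b,(a+b)/2,np.linalg.norm(a-b))
go([.405,-.384,.15],102)
```

```text
[ 0.4787886  -0.36709036  0.005     ] [ 0.34089132 -0.39921951  0.005     ] [ 0.40983996 -0.38315493  0.005     ] 0.1415907577370105
yaw now 90.3 rz -0.203 tilt fix [-0.0026  0.0014 -0.    ] shift cm [ 19.28 -12.63   2.06]  pos [ 0.5673 -0.2203  0.1705]
```

```bash
python3 -m jog '[{"grip":3,"offset":[0,0,0],"rot":[0,0,-0.1]},{"grip":3,"offset":[0,0,0],"rot":[0,0,-0.103]},{"grip":3,"offset":[3.8,-2.5,0.4],"rot":[0,0,0]},{"grip":3,"offset":[3.8,-2.5,0.4],"rot":[0,0,0]},{"grip":3,"offset":[3.8,-2.5,0.4],"rot":[0,0,0]},{"grip":3,"offset":[3.8,-2.5,0.4],"rot":[0,0,0]},{"grip":3,"offset":[3.8,-2.5,0.4],"rot":[0,0,0]},{"grip":3,"offset":[0,0,0],"rot":[0,0,0]}]'
python3 -m jog '[{"grip":3,"offset":[0,0,0],"rot":[0,0,0]},{"grip":3,"offset":[0,0,0],"rot":[0,0,0]},{"grip":3,"offset":[0,0,0],"rot":[0,0,0]},{"grip":3,"offset":[0,0,0],"rot":[0,0,0]},{"grip":3,"offset":[0,0,0],"rot":[0,0,0]},{"grip":3,"offset":[0,0,0],"rot":[0,0,0]},{"grip":3,"offset":[0,0,0],"rot":[0,0,0]},{"grip":3,"offset":[0,0,0],"rot":[0,0,0]}]'
python3 - <<'E'
from h import *
c=snap('wrist','w14'); blobs(c,.28,.52,-.46,-.30,70,100)
st()
im=cv2.imread('pics/w14.png'); cv2.imwrite('pics/w14b.png',im)
E
```

```text
t: 23.2
tool_pos: [0.4177, -0.364, 0.1515]
ee_rot: [-0.104, 0.995, -0.0, -0.0]
ft_force: [-0.6, 0.4, -0.4]
width: 0.352
gripper_force: 0.0
t: 23.87
tool_pos: [0.4221, -0.3598, 0.1518]
ee_rot: [-0.106, 0.994, 0.0, 0.0]
ft_force: [0.8, -0.0, 0.4]
width: 0.357
gripper_force: 0.0
px(268,126) n3889 z0.001 zmx0.011 c(0.3851,-0.3768) size 0.193x0.040 ang 18.5 rgb [119 129 136]
px(192,127) n2411 z0.000 zmx0.002 c(0.3805,-0.4479) size 0.137x0.022 ang 1.7 rgb [68 70 73]
px(334,184) n832 z0.009 zmx0.010 c(0.3982,-0.3198) size 0.029x0.027 ang 14.1 rgb [222 219 148]
px(316,213) n106 z0.000 zmx0.001 c(0.4305,-0.3269) size 0.016x0.007 ang 74.8 rgb [76 77 80]
px(284,365) n38109 z0.207 zmx0.223 c(0.4028,-0.3637) size 0.167x0.059 ang 102.2 rgb [81 85 90]
px(281,282) n302 z0.000 zmx0.001 c(0.5064,-0.3424) size 0.061x0.016 ang 84.6 rgb [74 75 78]
t 23.92 pos [ 0.422  -0.3599  0.1518] 
R [[-0.978, -0.211, 0.0], [-0.211, 0.978, 0.0], [-0.0, 0.0, -1.0]] F [-0.4 -0.8 -0.2] M [-0.    0.02  0.05] w 0.35 gf 0.0 j [-0.83  0.51  1.83  0.    0.8  -2.61]
```

```bash
for i in 1; do
python3 -m jog '[{"grip":3,"offset":[0,0,0],"rot":[0,0,0.121]},{"grip":3,"offset":[0,0,0],"rot":[0,0,0.121]},{"grip":3,"offset":[0,0,0],"rot":[0,0,0.121]},{"grip":3,"offset":[0,0,0],"rot":[0,0,0.121]},{"grip":3,"offset":[0,0,0],"rot":[0,0,0.121]},{"grip":3,"offset":[0,0,0],"rot":[0,0,0.121]},{"grip":3,"offset":[0,0,0],"rot":[0,0,0.121]},{"grip":3,"offset":[0,0,0],"rot":[0,0,0.121]}]'
python3 -m jog '[{"grip":3,"offset":[0,0,0],"rot":[0,0,0.121]},{"grip":3,"offset":[0,0,0],"rot":[0,0,0.121]},{"grip":3,"offset":[0,0,0],"rot":[0,0,0.121]},{"grip":3,"offset":[0,0,0],"rot":[0,0,0.121]},{"grip":3,"offset":[0,0,0],"rot":[0,0,0.121]},{"grip":3,"offset":[0,0,0],"rot":[0,0,0.121]},{"grip":3,"offset":[0,0,0],"rot":[0,0,0.121]},{"grip":3,"offset":[0,0,0],"rot":[0,0,0.121]}]'
python3 -m jog '[{"grip":3,"offset":[0,0,0],"rot":[0,0,0.121]},{"grip":3,"offset":[0,0,0],"rot":[0,0,0.121]},{"grip":3,"offset":[0,0,0],"rot":[0,0,0.121]},{"grip":3,"offset":[0,0,0],"rot":[0,0,0.121]},{"grip":3,"offset":[0,0,0],"rot":[0,0,0.121]},{"grip":3,"offset":[0,0,0],"rot":[0,0,0.121]},{"grip":3,"offset":[0,0,0],"rot":[0,0,0.121]},{"grip":3,"offset":[0,0,0],"rot":[0,0,0.121]}]'
python3 -m jog '[{"grip":3,"offset":[0,0,0],"rot":[0,0,0.121]},{"grip":3,"offset":[0,0,0],"rot":[0,0,0.121]},{"grip":3,"offset":[-1,1,0],"rot":[0,0,0]},{"grip":3,"offset":[-0.9,1,0],"rot":[0,0,0]},{"grip":3,"offset":[0,0,0],"rot":[0,0,0]},{"grip":3,"offset":[0,0,0],"rot":[0,0,0]},{"grip":3,"offset":[0,0,0],"rot":[0,0,0]},{"grip":3,"offset":[0,0,0],"rot":[0,0,0]}]'
done
python3 - <<'E'
from h import *
st(); c=snap('wrist','w15'); P=cloud(c)
m=(P[...,2]>.004)&(P[...,2]<.02)&(P[...,0]>.3)&(P[...,0]<.5)&(P[...,1]<-.34)&(P[...,1]>-.44)
q=P[m]; print(len(q)); r=cv2.minAreaRect(q[:,:2].astype(np.float32)); print(r)
for x in np.arange(.33,.50,.01):
    s=q[(abs(q[:,0]-x)<.005)]; 
    if len(s)>3: print(round(x,3),len(s),np.percentile(s[:,1],[2,50,98]).round(4),np.percentile(s[:,2],[50,98]).round(4))
E
```

```text
t: 24.58
tool_pos: [0.4218, -0.36, 0.1518]
ee_rot: [0.372, 0.928, 0.0, -0.0]
ft_force: [0.4, -0.3, -0.0]
width: 0.353
gripper_force: 0.0
t: 25.25
tool_pos: [0.4218, -0.36, 0.1518]
ee_rot: [0.761, 0.649, 0.0, -0.0]
ft_force: [0.3, -0.1, 1.2]
width: 0.353
gripper_force: 0.0
t: 25.92
tool_pos: [0.4218, -0.36, 0.1518]
ee_rot: [0.975, 0.22, 0.0, -0.0]
ft_force: [-0.1, 0.3, 0.0]
width: 0.351
gripper_force: 0.0
t: 26.58
tool_pos: [0.4073, -0.3835, 0.1517]
ee_rot: [0.995, 0.104, -0.0, -0.0]
ft_force: [0.3, 0.8, 0.6]
width: 0.352
gripper_force: 0.0
t 26.58 pos [ 0.4073 -0.3835  0.1517] 
R [[0.978, 0.207, -0.0], [0.207, -0.978, 0.0], [0.0, -0.0, -1.0]] F [0.3 0.8 0.6] M [ 0.02 -0.04  0.05] w 0.352 gf 0.0 j [-0.87  0.52  1.82  0.    0.8   0.49]
1159
((0.4065905511379242, -0.3820941150188446), (0.13096056878566742, 0.016874197870492935), 9.970386505126953)
0.34 101 [-0.4005 -0.3928 -0.3865] [0.0126 0.0172]
0.35 68 [-0.4014 -0.3935 -0.39  ] [0.0101 0.0152]
0.36 53 [-0.3932 -0.3905 -0.3814] [0.0096 0.0108]
0.37 125 [-0.3968 -0.3882 -0.3818] [0.011  0.0131]
0.38 94 [-0.3906 -0.3864 -0.3821] [0.0105 0.012 ]
0.39 98 [-0.3883 -0.3842 -0.3799] [0.0101 0.0117]
0.4 109 [-0.3863 -0.3816 -0.3772] [0.0096 0.0115]
0.41 113 [-0.3844 -0.3795 -0.3748] [0.0091 0.0109]
0.42 114 [-0.3821 -0.3777 -0.373 ] [0.0087 0.0104]
0.43 114 [-0.38   -0.3753 -0.3709] [0.0083 0.0104]
0.44 92 [-0.3781 -0.3734 -0.37  ] [0.007  0.0094]
0.45 50 [-0.3726 -0.3708 -0.3682] [0.0057 0.0073]
0.46 24 [-0.3713 -0.3691 -0.3676] [0.005 0.007]
0.47 4 [-0.3675 -0.367  -0.3666] [0.0044 0.0056]
```

```bash
python3 -m jog '[{"grip":3,"offset":[0.2,-0.3,2.5],"rot":[0,0,0]},{"grip":3,"offset":[0,0,3],"rot":[0,0,0]},{"grip":3,"offset":[0,0,3],"rot":[0,0,0]},{"grip":3,"offset":[0,0,2.2],"rot":[0,0,0]},{"grip":3,"offset":[0,0,1.5],"rot":[0,0,0]},{"grip":3,"offset":[0,0,0.7],"rot":[0,0,0]},{"grip":3,"offset":[0,0,0.3],"rot":[0,0,0]},{"grip":3,"offset":[0,0,0],"rot":[0,0,0]}]' 50
python3 -m jog '[{"grip":1.5,"offset":[0,0,0],"rot":[0,0,0]},{"grip":0.5,"offset":[0,0,0],"rot":[0,0,0]},{"grip":0.4,"offset":[0,0,0],"rot":[0,0,0]},{"grip":0.4,"offset":[0,0,0],"rot":[0,0,0]},{"grip":0.4,"offset":[0,0,0],"rot":[0,0,0]},{"grip":0.4,"offset":[0,0,0],"rot":[0,0,0]},{"grip":0.4,"offset":[0,0,0],"rot":[0,0,0]},{"grip":0.4,"offset":[0,0,0],"rot":[0,0,0]}]' 50
python3 -m jog '[{"grip":0.4,"offset":[0,0,-1],"rot":[0,0,0]},{"grip":0.4,"offset":[0,0,-3],"rot":[0,0,0]},{"grip":0.4,"offset":[0,0,-4],"rot":[0,0,0]},{"grip":0.4,"offset":[0,0,-4],"rot":[0,0,0]},{"grip":0.4,"offset":[0,0,-3],"rot":[0,0,0]},{"grip":0.4,"offset":[0,0,-1],"rot":[0,0,0]},{"grip":0.4,"offset":[0,0,0],"rot":[0,0,0]},{"grip":0.4,"offset":[0,0,0],"rot":[0,0,0]}]'
python3 - <<'E'
from h import *
st(); go([.565,.010,.18],-90.2,False)
E
```

```text
t: 27.3
tool_pos: [0.4088, -0.3801, 0.0198]
ee_rot: [0.995, 0.104, -0.0, -0.0]
ft_force: [-0.7, -0.7, -0.1]
width: 0.348
gripper_force: 0.0
t: 27.97
tool_pos: [0.4091, -0.3806, 0.0207]
ee_rot: [0.995, 0.104, 0.001, 0.001]
ft_force: [0.2, 0.1, 6.8]
width: 0.075
gripper_force: 49.5
t: 28.63
tool_pos: [0.4084, -0.3799, 0.1798]
ee_rot: [0.995, 0.104, 0.0, 0.0]
ft_force: [-0.6, 0.3, -0.1]
width: 0.069
gripper_force: 49.1
t 28.63 pos [ 0.4084 -0.3799  0.1798] 
R [[0.978, 0.206, 0.0], [0.206, -0.978, -0.0], [0.0, 0.0, -1.0]] F [-0.6  0.3 -0.1] M [ 0.01  0.01 -0.02] w 0.069 gf 49.1 j [-0.87  0.48  1.8   0.    0.86  0.5 ]
yaw now -78.1 rz 0.211 tilt fix [ 0.0002 -0.0003  0.    ] shift cm [ 1.552e+01 -3.905e+01 -2.000e-02]  pos [ 0.4084 -0.3799  0.1798]
```

```bash
python3 -m jog '[{"grip":0.4,"offset":[0,0,0],"rot":[0,0,0.105]},{"grip":0.4,"offset":[0,0,0],"rot":[0,0,0.106]},{"grip":0.4,"offset":[1.0,-2.5,0],"rot":[0,0,0]},{"grip":0.4,"offset":[1.4,-3.5,0],"rot":[0,0,0]},{"grip":0.4,"offset":[1.4,-3.5,0],"rot":[0,0,0]},{"grip":0.4,"offset":[1.4,-3.5,0],"rot":[0,0,0]},{"grip":0.4,"offset":[1.4,-3.5,0],"rot":[0,0,0]},{"grip":0.4,"offset":[1.4,-3.5,0],"rot":[0,0,0]}]'
python3 -m jog '[{"grip":0.4,"offset":[1.4,-3.5,0],"rot":[0,0,0]},{"grip":0.4,"offset":[1.4,-3.5,0],"rot":[0,0,0]},{"grip":0.4,"offset":[1.4,-3.5,0],"rot":[0,0,0]},{"grip":0.4,"offset":[1.4,-3.5,0],"rot":[0,0,0]},{"grip":0.4,"offset":[1.4,-3.5,0],"rot":[0,0,0]},{"grip":0.4,"offset":[0.5,-1.5,0],"rot":[0,0,0]},{"grip":0.4,"offset":[0,0,2.5],"rot":[0,0,0]},{"grip":0.4,"offset":[0,0,2.5],"rot":[0,0,0]}]'
python3 -m jog '[{"grip":0.4,"offset":[0,0,0],"rot":[0,0,0]},{"grip":0.4,"offset":[0,0,0],"rot":[0,0,0]},{"grip":0.4,"offset":[0,0,0],"rot":[0,0,0]},{"grip":0.4,"offset":[0,0,0],"rot":[0,0,0]},{"grip":0.4,"offset":[0,0,0],"rot":[0,0,0]},{"grip":0.4,"offset":[0,0,0],"rot":[0,0,0]},{"grip":0.4,"offset":[0,0,0],"rot":[0,0,0]},{"grip":0.4,"offset":[0,0,0],"rot":[0,0,0]}]'
python3 - <<'E'
from h import *
st(); go([.564,.010,.0255],-90.2,False)
c=snap('wrist','w16'); P=cloud(c)
m=(P[...,2]>.1)&(P[...,2]<.135)&(abs(P[...,1]-.01)<.03); q=P[m]; print(len(q),np.percentile(q,[0,2,50,98,100],axis=0).round(4))
for x in np.arange(.48,.66,.01):
    s=q[(abs(q[:,0]-x)<.005)]; 
    if len(s)>3: print(round(x,3),len(s),np.percentile(s[:,1],[2,50,98]).round(4),np.percentile(s[:,2],[2,98]).round(4))
E
```

```text
t: 29.3
tool_pos: [0.4889, -0.1784, 0.1778]
ee_rot: [1.0, -0.002, -0.002, -0.001]
ft_force: [1.3, -0.9, -0.2]
width: 0.07
gripper_force: 49.1
t: 29.97
tool_pos: [0.5648, 0.0108, 0.128]
ee_rot: [1.0, -0.0, -0.0, -0.0]
ft_force: [0.1, -0.5, -0.5]
width: 0.069
gripper_force: 49.1
t: 30.63
tool_pos: [0.565, 0.0092, 0.1303]
ee_rot: [1.0, -0.002, 0.0, -0.0]
ft_force: [-0.2, -0.5, -0.7]
width: 0.068
gripper_force: 49.1
t 30.63 pos [0.565  0.0092 0.1303] 
R [[1.0, -0.003, 0.001], [-0.003, -1.0, 0.0], [0.001, -0.0, -1.0]] F [-0.2 -0.5 -0.7] M [-0.02  0.01 -0.02] w 0.068 gf 49.1 j [-0.1   0.55  1.83  0.    0.76  1.47]
yaw now -90.2 rz 0.000 tilt fix [-0.     -0.0007 -0.    ] shift cm [-0.11 -0.07 10.48]  pos [0.565  0.0092 0.1303]
6911 [[ 0.4967 -0.02    0.1   ]
 [ 0.5114 -0.0173  0.1004]
 [ 0.5977  0.0098  0.115 ]
 [ 0.6866  0.0372  0.1334]
 [ 0.6872  0.0399  0.135 ]]
0.5 63 [0.004  0.0114 0.0166] [0.1098 0.1197]
0.51 118 [0.0081 0.0102 0.0119] [0.118  0.1206]
0.52 295 [0.0036 0.0102 0.0162] [0.1145 0.1227]
0.53 227 [0.0065 0.0097 0.0134] [0.1181 0.1216]
0.54 224 [0.0065 0.0096 0.0133] [0.1181 0.1213]
0.55 209 [0.007  0.0096 0.0126] [0.1184 0.1206]
0.56 247 [0.0069 0.0096 0.0127] [0.1177 0.1347]
0.57 723 [-0.0063  0.0095  0.0258] [0.1178 0.1345]
0.58 879 [0.0007 0.01   0.0189] [0.1149 0.1345]
0.59 358 [0.0056 0.0099 0.0138] [0.1144 0.1192]
0.6 229 [0.0062 0.0099 0.0132] [0.1136 0.1184]
0.61 190 [0.0076 0.0099 0.0117] [0.1129 0.1162]
0.62 48 [0.0089 0.0094 0.0103] [0.1117 0.1145]
0.63 45 [0.0093 0.0098 0.0098] [0.1108 0.1135]
0.64 18 [0.0093 0.0096 0.0098] [0.1109 0.1133]
```

```bash
python3 -m jog '[{"grip":0.4,"offset":[-0.15,0,2],"rot":[0,0,0]},{"grip":0.4,"offset":[0,0,2.5],"rot":[0,0,0]},{"grip":0.4,"offset":[0,0,2.3],"rot":[0,0,0]},{"grip":0.4,"offset":[0,0,1.8],"rot":[0,0,0]},{"grip":0.4,"offset":[0,0,1.1],"rot":[0,0,0]},{"grip":0.4,"offset":[0,0,0.5],"rot":[0,0,0]},{"grip":0.4,"offset":[0,0,0.25],"rot":[0,0,0]},{"grip":0.4,"offset":[0,0,0],"rot":[0,0,0]}]'
python3 -m jog '[{"grip":0.8,"offset":[0,0,0],"rot":[0,0,0]},{"grip":1.2,"offset":[0,0,0],"rot":[0,0,0]},{"grip":1.8,"offset":[0,0,0],"rot":[0,0,0]},{"grip":1.8,"offset":[0,0,0],"rot":[0,0,0]},{"grip":1.8,"offset":[0,0,-1.5],"rot":[0,0,0]},{"grip":1.8,"offset":[0,0,-3],"rot":[0,0,0]},{"grip":1.8,"offset":[0,0,-4],"rot":[0,0,0]},{"grip":1.8,"offset":[0,0,-4],"rot":[0,0,0]}]'
python3 -m jog '[{"grip":3,"offset":[0,0,-1],"rot":[0,0,0]},{"grip":4.5,"offset":[0,0,0],"rot":[0,0,0]},{"grip":4.5,"offset":[0,0,0],"rot":[0,0,0]},{"grip":4.5,"offset":[0,0,0],"rot":[0,0,0]},{"grip":4.5,"offset":[0,0,0],"rot":[0,0,0]},{"grip":4.5,"offset":[0,0,0],"rot":[0,0,0]},{"grip":4.5,"offset":[0,0,0],"rot":[0,0,0]},{"grip":4.5,"offset":[0,0,0],"rot":[0,0,0]}]'
python3 - <<'E'
from h import *
st(); c=snap('wrist','w17'); P=cloud(c)
m=(P[...,2]>.008)&(P[...,2]<.024)&(abs(P[...,1]-.01)<.014)&(P[...,0]>.485)&(P[...,0]<.645); q=P[m]; print(len(q),np.percentile(q,[0,2,50,98,100],axis=0).round(4))
for x in np.arange(.49,.65,.01):
    s=q[(abs(q[:,0]-x)<.005)]; 
    if len(s)>3: print(round(x,3),len(s),np.percentile(s[:,1],[2,50,98]).round(4),np.percentile(s[:,2],[2,98]).round(4))
go([.4094,-.250,.12])
go([.4000,-.3205,.12])
E
```

```text
t: 31.35
tool_pos: [0.5636, 0.0093, 0.0256]
ee_rot: [1.0, -0.002, 0.0, -0.0]
ft_force: [0.0, -0.2, -0.5]
width: 0.07
gripper_force: 49.1
t: 32.02
tool_pos: [0.5629, 0.0094, 0.1515]
ee_rot: [1.0, -0.002, -0.001, -0.0]
ft_force: [1.1, 0.7, -0.3]
width: 0.211
gripper_force: 0.0
t: 32.68
tool_pos: [0.5633, 0.0093, 0.1597]
ee_rot: [1.0, -0.002, -0.001, -0.0]
ft_force: [-0.1, 0.4, 0.5]
width: 0.531
gripper_force: 0.0
t 32.68 pos [0.5633 0.0093 0.1597] 
R [[1.0, -0.003, -0.001], [-0.003, -1.0, 0.0], [-0.001, -0.0, -1.0]] F [-0.1  0.4  0.5] M [ 0.03  0.05 -0.01] w 0.531 gf 0.0 j [-0.1   0.51  1.81  0.    0.83  1.47]
1137 [[0.4954 0.0019 0.008 ]
 [0.4966 0.0036 0.0086]
 [0.5534 0.0096 0.0133]
 [0.6109 0.0162 0.0203]
 [0.637  0.0181 0.0221]]
0.5 152 [0.0021 0.0097 0.0173] [0.0088 0.0214]
0.51 49 [0.0077 0.0096 0.0116] [0.0121 0.0155]
0.52 104 [0.0022 0.0096 0.018 ] [0.0088 0.0174]
0.53 94 [0.0059 0.0096 0.0133] [0.0115 0.0166]
0.54 92 [0.0059 0.0096 0.0133] [0.0117 0.0158]
0.55 96 [0.0059 0.0095 0.0132] [0.0112 0.0153]
0.56 101 [0.0059 0.0095 0.0141] [0.0096 0.0153]
0.57 110 [0.0059 0.0095 0.014 ] [0.0095 0.0148]
0.58 115 [0.0059 0.0095 0.0139] [0.0094 0.0144]
0.59 111 [0.0059 0.0103 0.0138] [0.0091 0.0137]
0.6 55 [0.0069 0.0103 0.0129] [0.0081 0.012 ]
0.61 53 [0.0085 0.0102 0.012 ] [0.0081 0.0108]
0.62 4 [0.0102 0.0102 0.0102] [0.0082 0.0086]
yaw now -90.2 rz 0.000 tilt fix [-0.0002  0.0007  0.    ] shift cm [-15.31  25.98   3.99]  pos [0.5634 0.0093 0.1598]
yaw now -90.2 rz 0.000 tilt fix [-0.0002  0.0007  0.    ] shift cm [-16.23  33.03   3.99]  pos [0.5634 0.0093 0.1598]
```

```bash
python3 -m jog '[{"grip":4.5,"offset":[-1.7,2.9,0],"rot":[0,0,0]},{"grip":4.5,"offset":[-1.7,2.9,0],"rot":[0,0,0]},{"grip":4.5,"offset":[-1.7,2.9,0],"rot":[0,0,0]},{"grip":4.5,"offset":[-1.7,2.9,0],"rot":[0,0,0]},{"grip":4.5,"offset":[-1.7,2.9,0],"rot":[0,0,0]},{"grip":4.5,"offset":[-1.7,2.9,0],"rot":[0,0,0]},{"grip":4.5,"offset":[-1.7,2.9,0],"rot":[0,0,0]},{"grip":4.5,"offset":[-1.7,2.9,0],"rot":[0,0,0]}]'
python3 -m jog '[{"grip":4.5,"offset":[-1.7,2.9,0],"rot":[0,0,0]},{"grip":4.5,"offset":[0,0,2],"rot":[0,0,0]},{"grip":4.5,"offset":[0,0,0],"rot":[0,0,0]},{"grip":4.5,"offset":[0,0,0],"rot":[0,0,0]},{"grip":4.5,"offset":[0,0,0],"rot":[0,0,0]},{"grip":4.5,"offset":[0,0,0],"rot":[0,0,0]},{"grip":4.5,"offset":[0,0,0],"rot":[0,0,0]},{"grip":4.5,"offset":[0,0,0],"rot":[0,0,0]}]'
python3 - <<'E'
from h import *
st(); c=snap('wrist','w18'); P=cloud(c); col=c['color'].astype(int)
m=(P[...,2]>.006)&(P[...,2]<.014)&(col[...,0]>100)&(col[...,1]<90); q=P[m]; print(len(q),np.percentile(q,[1,50,99],axis=0).round(4))
r=cv2.minEnclosingCircle(q[:,:2].astype(np.float32)); print(r); go([r[0][0],r[0][1],.0195])
E
```

```text
t: 33.4
tool_pos: [0.4257, -0.2235, 0.1603]
ee_rot: [1.0, -0.002, 0.0, -0.0]
ft_force: [1.0, -1.0, -0.2]
width: 0.529
gripper_force: 0.0
t: 34.07
tool_pos: [0.4101, -0.2507, 0.1408]
ee_rot: [1.0, -0.001, 0.0, 0.0]
ft_force: [0.7, 0.1, 0.0]
width: 0.532
gripper_force: 0.0
t 34.07 pos [ 0.4101 -0.2507  0.1408] 
R [[1.0, -0.002, 0.001], [-0.002, -1.0, -0.0], [0.001, 0.0, -1.0]] F [0.7 0.1 0. ] M [ 0.02  0.   -0.02] w 0.532 gf 0.0 j [-0.69  0.44  2.02  0.    0.68  0.89]
698 [[ 0.3973 -0.2616  0.0068]
 [ 0.4099 -0.2489  0.0111]
 [ 0.4214 -0.237   0.0127]]
((0.4086712598800659, -0.24907392263412476), 0.013307811692357063)
yaw now -90.1 rz 0.000 tilt fix [ 0.0003 -0.0005 -0.    ] shift cm [-0.14 -0.17 12.12]  pos [ 0.41   -0.2508  0.1407]
```

```bash
python3 -m jog '[{"grip":4.5,"offset":[-0.1,-0.18,2],"rot":[0,0,0]},{"grip":4.5,"offset":[0,0,3],"rot":[0,0,0]},{"grip":4.5,"offset":[0,0,3],"rot":[0,0,0]},{"grip":4.5,"offset":[0,0,2],"rot":[0,0,0]},{"grip":4.5,"offset":[0,0,1.3],"rot":[0,0,0]},{"grip":4.5,"offset":[0,0,0.8],"rot":[0,0,0]},{"grip":4.5,"offset":[0,0,0],"rot":[0,0,0]},{"grip":4.5,"offset":[0,0,0],"rot":[0,0,0]}]' 40
python3 -m jog '[{"grip":3,"offset":[0,0,0],"rot":[0,0,0]},{"grip":2,"offset":[0,0,0],"rot":[0,0,0]},{"grip":2,"offset":[0,0,0],"rot":[0,0,0]},{"grip":2,"offset":[0,0,0],"rot":[0,0,0]},{"grip":2,"offset":[0,0,0],"rot":[0,0,0]},{"grip":2,"offset":[0,0,0],"rot":[0,0,0]},{"grip":2,"offset":[0,0,0],"rot":[0,0,0]},{"grip":2,"offset":[0,0,0],"rot":[0,0,0]}]' 40
python3 -m jog '[{"grip":2,"offset":[0,0,-1],"rot":[0,0,0]},{"grip":2,"offset":[0,0,-3],"rot":[0,0,0]},{"grip":2,"offset":[0,0,-4],"rot":[0,0,0]},{"grip":2,"offset":[0,0,-4],"rot":[0,0,0]},{"grip":2,"offset":[0,0,-2],"rot":[0,0,0]},{"grip":2,"offset":[0,0,0],"rot":[0,0,0]},{"grip":2,"offset":[0,0,0],"rot":[0,0,0]},{"grip":2,"offset":[0,0,0],"rot":[0,0,0]}]'
python3 - <<'E'
from h import *
st(); go([.5653,-.086,.16],-90.1,False)
c=snap('wrist','w19'); P=cloud(c); col=c['color'].astype(int)
m=(P[...,2]>.10)&(P[...,2]<.16)&(col[...,0]>90)&(col[...,1]<70); q=P[m]; print(len(q),np.percentile(q,[1,50,99],axis=0).round(4) if len(q) else 0)
E
```

```text
t: 34.78
tool_pos: [0.4088, -0.2493, 0.0195]
ee_rot: [1.0, -0.001, -0.0, -0.0]
ft_force: [0.8, -0.5, 1.1]
width: 0.524
gripper_force: 0.0
t: 35.45
tool_pos: [0.409, -0.2497, 0.0205]
ee_rot: [1.0, -0.002, 0.001, 0.001]
ft_force: [0.1, -0.3, 5.5]
width: 0.269
gripper_force: 38.9
t: 36.12
tool_pos: [0.4083, -0.2491, 0.1594]
ee_rot: [1.0, -0.002, 0.0, -0.0]
ft_force: [-0.0, 0.5, -0.8]
width: 0.271
gripper_force: 39.4
t 36.12 pos [ 0.4083 -0.2491  0.1594] 
R [[1.0, -0.003, 0.0], [-0.003, -1.0, 0.0], [0.0, -0.0, -1.0]] F [-0.   0.5 -0.8] M [ 0.05 -0.03 -0.01] w 0.271 gf 39.4 j [-0.69  0.41  2.01  0.    0.72  0.89]
yaw now -90.2 rz -0.001 tilt fix [-0.     -0.0001  0.    ] shift cm [ 15.67 -16.34  -0.06]  pos [ 0.4083 -0.2491  0.1594]
484 [[ 0.398  -0.2603  0.1392]
 [ 0.4188 -0.2484  0.1457]
 [ 0.4212 -0.2369  0.1546]]
```

```bash
python3 -m jog '[{"grip":2,"offset":[2.6,-2.7,0],"rot":[0,0,0]},{"grip":2,"offset":[2.6,-2.7,0],"rot":[0,0,0]},{"grip":2,"offset":[2.6,-2.7,0],"rot":[0,0,0]},{"grip":2,"offset":[2.6,-2.7,0],"rot":[0,0,0]},{"grip":2,"offset":[2.6,-2.7,0],"rot":[0,0,0]},{"grip":2,"offset":[2.6,-2.7,0],"rot":[0,0,0]},{"grip":2,"offset":[0,0,2],"rot":[0,0,0]},{"grip":2,"offset":[0,0,3],"rot":[0,0,0]}]'
python3 -m jog '[{"grip":2,"offset":[0,0,0],"rot":[0,0,0]},{"grip":2,"offset":[0,0,3],"rot":[0,0,0]},{"grip":2,"offset":[0,0,2],"rot":[0,0,0]},{"grip":2,"offset":[0,0,1.7],"rot":[0,0,0]},{"grip":2,"offset":[0,0,1],"rot":[0,0,0]},{"grip":2,"offset":[0,0,0.5],"rot":[0,0,0]},{"grip":2,"offset":[0,0,0.2],"rot":[0,0,0]},{"grip":2,"offset":[0,0,0],"rot":[0,0,0]}]'
python3 - <<'E'
from h import *
st(); go([.5653,-.086,.0253],-90.1,False)
E
```

```text
t: 36.83
tool_pos: [0.5668, -0.0862, 0.1091]
ee_rot: [1.0, -0.0, 0.001, 0.0]
ft_force: [-0.1, -1.2, -0.5]
width: 0.274
gripper_force: 39.4
t: 37.5
tool_pos: [0.565, -0.0874, 0.0261]
ee_rot: [1.0, -0.002, -0.0, -0.0]
ft_force: [-0.5, 6.4, 4.0]
width: 0.271
gripper_force: 48.0
t 37.5 pos [ 0.565  -0.0874  0.0261] 
R [[1.0, -0.003, -0.001], [-0.003, -1.0, 0.001], [-0.001, -0.001, -1.0]] F [-0.5  6.4  4. ] M [ 0.64  0.2  -0.09] w 0.271 gf 48.0 j [-0.27  0.72  1.86  0.    0.55  1.3 ]
yaw now -90.2 rz -0.002 tilt fix [-0.0007  0.0006  0.    ] shift cm [ 0.03 -0.14  0.08]  pos [ 0.565  -0.0874  0.0261]
```

```bash
python3 -m jog '[{"grip":2,"offset":[0,-0.15,-0.5],"rot":[0,0,0]},{"grip":2,"offset":[0,0,-2.5],"rot":[0,0,0]},{"grip":2,"offset":[0,0,-4],"rot":[0,0,0]},{"grip":2,"offset":[0,0,0],"rot":[0,0,-0.121]},{"grip":2,"offset":[0,0,0],"rot":[0,0,-0.121]},{"grip":2,"offset":[0,0,0],"rot":[0,0,-0.121]},{"grip":2,"offset":[0,0,0],"rot":[0,0,-0.121]},{"grip":2,"offset":[0,0,0],"rot":[0,0,-0.121]}]'
python3 -m jog '[{"grip":2,"offset":[0,0,0],"rot":[0,0,-0.121]},{"grip":2,"offset":[0,0,0],"rot":[0,0,-0.121]},{"grip":2,"offset":[0,0,0],"rot":[0,0,-0.121]},{"grip":2,"offset":[0,0,0],"rot":[0,0,-0.121]},{"grip":2,"offset":[0,0,0],"rot":[0,0,-0.121]},{"grip":2,"offset":[0,0,0],"rot":[0,0,-0.121]},{"grip":2,"offset":[0,0,0],"rot":[0,0,-0.121]},{"grip":2,"offset":[0,0,0],"rot":[0,0,-0.119]}]'
python3 - <<'E'
from h import *
st(); go([.5653,-.086,.0253],0,False)
c=snap('wrist','w20'); P=cloud(c); col=c['color'].astype(int)
m=(P[...,2]>.06)&(P[...,2]<.11)&(col[...,0]>90)&(col[...,1]<70); q=P[m]; print(len(q),np.percentile(q,[1,50,99],axis=0).round(4) if len(q) else 0)
E
```

```text
t: 38.17
tool_pos: [0.5653, -0.0867, 0.0965]
ee_rot: [0.954, 0.299, 0.0, 0.0]
ft_force: [0.5, 0.9, -0.6]
width: 0.272
gripper_force: 44.4
t: 38.83
tool_pos: [0.5653, -0.0866, 0.0964]
ee_rot: [0.706, 0.708, 0.0, 0.0]
ft_force: [-0.8, 0.5, 0.4]
width: 0.272
gripper_force: 44.4
t 38.83 pos [ 0.5653 -0.0866  0.0964] 
R [[-0.003, 1.0, 0.001], [1.0, 0.003, -0.0], [-0.0, 0.001, -1.0]] F [-0.8  0.5  0.4] M [-0.    0.03 -0.02] w 0.272 gf 44.4 j [-0.27  0.61  1.83  0.    0.7  -0.27]
yaw now 0.2 rz 0.003 tilt fix [ 0.0008  0.0002 -0.    ] shift cm [ 0.07 -0.    7.11]  pos [ 0.5653 -0.0866  0.0964]
301 [[ 0.5541 -0.091   0.079 ]
 [ 0.5644 -0.0761  0.0836]
 [ 0.5772 -0.0736  0.0927]]
```

```bash
python3 -m jog '[{"grip":2,"offset":[0.1,0,1.5],"rot":[0,0,0]},{"grip":2,"offset":[0,0,2],"rot":[0,0,0]},{"grip":2,"offset":[0,0,1.8],"rot":[0,0,0]},{"grip":2,"offset":[0,0,1],"rot":[0,0,0]},{"grip":2,"offset":[0,0,0.5],"rot":[0,0,0]},{"grip":2,"offset":[0,0,0.3],"rot":[0,0,0]},{"grip":2,"offset":[0,0,0],"rot":[0,0,0]},{"grip":2,"offset":[0,0,0],"rot":[0,0,0]}]'
python3 -m jog '[{"grip":2.8,"offset":[0,0,0],"rot":[0,0,0]},{"grip":3.2,"offset":[0,0,0],"rot":[0,0,0]},{"grip":3.5,"offset":[0,0,0],"rot":[0,0,0]},{"grip":3.5,"offset":[0,0,0],"rot":[0,0,0]},{"grip":3.5,"offset":[0,0,-1.5],"rot":[0,0,0]},{"grip":3.5,"offset":[0,0,-3],"rot":[0,0,0]},{"grip":3.5,"offset":[0,0,-4],"rot":[0,0,0]},{"grip":3.5,"offset":[0,0,-4],"rot":[0,0,0]}]'
python3 -m jog '[{"grip":3.5,"offset":[0,0,-4],"rot":[0,0,0]},{"grip":3.5,"offset":[4,-1,0],"rot":[0,0,0]},{"grip":3.5,"offset":[4,-1,0],"rot":[0,0,0]},{"grip":3.5,"offset":[4,-1,0],"rot":[0,0,0]},{"grip":3.5,"offset":[4,-1,0],"rot":[0,0,0]},{"grip":3.5,"offset":[4,-1,0],"rot":[0,0,0]},{"grip":3.5,"offset":[4,-1,0],"rot":[0,0,0]},{"grip":3.5,"offset":[4,-1,0],"rot":[0,0,0]}]'
python3 - <<'E'
from h import *
st(); c=snap('top','t21'); P=cloud(c); col=c['color'].astype(int)
m=(abs(P[...,0]-.565)<.1)&(P[...,1]<-.06)&(P[...,1]>-.11)&(col[...,0]>100)&(col[...,1]<90); vv,uu=np.where(m); pts=np.array([atz(c,u,v,.015)[:2] for u,v in zip(uu,vv)]); print(len(pts),pts.mean(0),pts.min(0),pts.max(0), np.nanmedian(P[m][:,2]))
print('plate'); blobs(c,.3,.7,.3,.48,60,60)
E
```

```text
t: 39.55
tool_pos: [0.5655, -0.0855, 0.0251]
ee_rot: [0.708, 0.706, 0.0, 0.0]
ft_force: [0.8, -0.1, -0.5]
width: 0.266
gripper_force: 44.4
t: 40.22
tool_pos: [0.5646, -0.0853, 0.1503]
ee_rot: [0.708, 0.706, -0.0, -0.001]
ft_force: [0.3, -0.9, 0.4]
width: 0.407
gripper_force: 0.0
t: 40.88
tool_pos: [0.4951, 0.1966, 0.1896]
ee_rot: [0.708, 0.706, 0.0, 0.0]
ft_force: [1.2, -0.0, -1.0]
width: 0.408
gripper_force: 0.0
t 40.88 pos [0.4951 0.1966 0.1896] 
R [[0.003, 1.0, 0.0], [1.0, -0.003, 0.0], [0.0, 0.0, -1.0]] F [ 1.2 -0.  -1. ] M [-0.01 -0.02  0.  ] w 0.408 gf 0.0 j [0.25 0.43 1.85 0.   0.86 0.26]
54 [ 0.56525003 -0.08561665] [ 0.55526405 -0.09499862] [ 0.57463318 -0.07565621] 0.01403690627673692
plate
px(170,154) n98 z0.094 zmx0.099 c(0.6694,0.3019) size 0.060x0.022 ang 19.2 rgb [ 74  91 163]
px(135,213) n721 z0.003 zmx0.007 c(0.4832,0.4005) size 0.276x0.085 ang 0.0 rgb [174 171 180]
```

```bash
python3 -m jog '[{"grip":4.5,"offset":[3.4,-0.2,0],"rot":[0,0,0]},{"grip":4.5,"offset":[3.4,-0.2,0],"rot":[0,0,0]},{"grip":4.5,"offset":[3.4,-0.2,0],"rot":[0,0,0]},{"grip":4.5,"offset":[3.4,-0.2,0],"rot":[0,0,0]},{"grip":4.5,"offset":[3.4,-0.2,0],"rot":[0,0,0]},{"grip":4.5,"offset":[3.2,-0.2,0],"rot":[0,0,0]},{"grip":4.5,"offset":[0,0,0],"rot":[0,0,0]},{"grip":4.5,"offset":[0,0,0],"rot":[0,0,0]}]'
python3 -m jog '[{"grip":4.5,"offset":[0,0,0],"rot":[0,0,0]},{"grip":4.5,"offset":[0,0,0],"rot":[0,0,0]},{"grip":4.5,"offset":[0,0,0],"rot":[0,0,0]},{"grip":4.5,"offset":[0,0,0],"rot":[0,0,0]},{"grip":4.5,"offset":[0,0,0],"rot":[0,0,0]},{"grip":4.5,"offset":[0,0,0],"rot":[0,0,0]},{"grip":4.5,"offset":[0,0,0],"rot":[0,0,0]},{"grip":4.5,"offset":[0,0,0],"rot":[0,0,0]}]'
python3 - <<'E'
from h import *
st(); c=snap('wrist','w22'); P=cloud(c)
m=(P[...,2]>.035)&(P[...,2]<.055)&(abs(P[...,0]-.483)<.06)&(abs(P[...,1]-.40)<.07); q=P[m]; print('handle',len(q),np.percentile(q,[1,50,99],axis=0).round(4)); print(cv2.minAreaRect(q[:,:2].astype(np.float32)))
blobs(c,.32,.64,.3,.5,120,600)
EOF=0
E
```

```text
t: 41.6
tool_pos: [0.484, 0.3981, 0.189]
ee_rot: [0.707, 0.707, -0.0, -0.0]
ft_force: [-1.1, -0.1, 0.0]
width: 0.525
gripper_force: 0.0
t: 42.27
tool_pos: [0.4846, 0.3967, 0.1894]
ee_rot: [0.708, 0.706, 0.0, -0.0]
ft_force: [-1.0, -0.3, -0.4]
width: 0.525
gripper_force: 0.0
t 42.27 pos [0.4846 0.3967 0.1894] 
R [[0.003, 1.0, 0.0], [1.0, -0.003, 0.0], [0.0, 0.0, -1.0]] F [-1.  -0.3 -0.4] M [ 0.   -0.    0.03] w 0.525 gf 0.0 j [0.58 0.55 1.62 0.   0.97 0.58]
handle 908 [[0.474  0.383  0.037 ]
 [0.4819 0.4067 0.045 ]
 [0.4898 0.4268 0.0467]]
((0.4818152189254761, 0.40442466735839844), (0.015928080305457115, 0.045200783759355545), 0.0857119932770729)
px(282,181) n17614 z0.005 zmx0.007 c(0.4818,0.4041) size 0.272x0.072 ang 0.5 rgb [224 224 227]
```

View pics/w22.png

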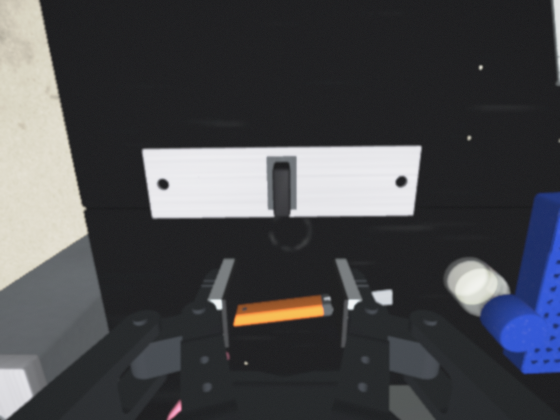

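Run:
```python
from h import *
c=load('w22')
a=atz(c,163,184,.005);b=atz(c,401.5,181.5,.005);print(a,b,(a+b)/2,np.linalg.norm(a-b),np.degrees(np.arctan2(*(b-a)[[1,0]])))
go([.4818,.4044,.033],0.3,False)
```

```text
[0.36261913 0.4031488  0.005     ] [0.60214128 0.40501782 0.005     ] [0.4823802  0.40408331 0.005     ] 0.2395294387779103 0.44707625158971465
yaw now -0.2 rz -0.008 tilt fix [ 0. -0. -0.] shift cm [ 0.76 -0.27 15.64]  pos [0.4846 0.3968 0.1894]
```

```bash
python3 -m jog '[{"grip":4.5,"offset":[0.76,-0.27,2],"rot":[0,0,-0.01]},{"grip":4.5,"offset":[0,0,3.5],"rot":[0,0,0]},{"grip":4.5,"offset":[0,0,3.5],"rot":[0,0,0]},{"grip":4.5,"offset":[0,0,3],"rot":[0,0,0]},{"grip":4.5,"offset":[0,0,2],"rot":[0,0,0]},{"grip":4.5,"offset":[0,0,1.2],"rot":[0,0,0]},{"grip":4.5,"offset":[0,0,0.4],"rot":[0,0,0]},{"grip":4.5,"offset":[0,0,0],"rot":[0,0,0]}]' 110
python3 -m jog '[{"grip":3,"offset":[0,0,0],"rot":[0,0,0]},{"grip":2,"offset":[0,0,0],"rot":[0,0,0]},{"grip":1.2,"offset":[0,0,0],"rot":[0,0,0]},{"grip":1.2,"offset":[0,0,0],"rot":[0,0,0]},{"grip":1.2,"offset":[0,0,0],"rot":[0,0,0]},{"grip":1.2,"offset":[0,0,0],"rot":[0,0,0]},{"grip":1.2,"offset":[0,0,0],"rot":[0,0,0]},{"grip":1.2,"offset":[0,0,0],"rot":[0,0,0]}]' 110
python3 - <<'E'
from h import *
st()
E
python3 -m jog '[{"grip":1.2,"offset":[0,0,-0.5],"rot":[0,0,0]},{"grip":1.2,"offset":[0,0,-1.5],"rot":[0,0,0]},{"grip":1.2,"offset":[0,0,-2.5],"rot":[0,0,0]},{"grip":1.2,"offset":[0,0,-3],"rot":[0,0,0]},{"grip":1.2,"offset":[0,0,-3],"rot":[0,0,0]},{"grip":1.2,"offset":[0,0,-3],"rot":[0,0,0]},{"grip":1.2,"offset":[0,0,-1.5],"rot":[0,0,0]},{"grip":1.2,"offset":[0,0,0],"rot":[0,0,0]}]'
python3 - <<'E'
from h import *
st(); go([.5653,-.014,.20],-90,False); go([.5653,-.014,.20],90,False)
c=snap('wrist','w23'); blobs(c,.3,.66,.3,.5,120,2000)
E
```

```text
t: 42.98
tool_pos: [0.4819, 0.4045, 0.033]
ee_rot: [0.705, 0.71, -0.0, -0.0]
ft_force: [0.3, 0.5, -0.1]
width: 0.531
gripper_force: 0.0
t: 43.65
tool_pos: [0.4825, 0.4049, 0.0351]
ee_rot: [0.705, 0.71, 0.001, 0.0]
ft_force: [-0.2, -1.4, 5.8]
width: 0.168
gripper_force: 105.0
t 43.65 pos [0.4825 0.4049 0.0351] 
R [[-0.007, 1.0, 0.002], [1.0, 0.007, 0.001], [0.001, 0.002, -1.0]] F [-0.2 -1.4  5.8] M [-0.1   0.22  0.01] w 0.168 gf 105.0 j [0.59 0.76 1.71 0.   0.67 0.59]
t: 44.32
tool_pos: [0.4828, 0.4051, 0.1879]
ee_rot: [0.705, 0.71, 0.003, 0.001]
ft_force: [-0.3, 0.7, -2.2]
width: 0.165
gripper_force: 104.6
t 44.32 pos [0.4828 0.4051 0.1879] 
R [[-0.007, 1.0, 0.006], [1.0, 0.007, 0.004], [0.004, 0.006, -1.0]] F [-0.3  0.7 -2.2] M [ 0.01 -0.02 -0.01] w 0.165 gf 104.6 j [0.59 0.56 1.61 0.   0.96 0.59]
yaw now 0.4 rz 1.578 tilt fix [-0.0039 -0.0057 -0.    ] shift cm [ 8.26 41.91 -1.33]  pos [0.4828 0.4051 0.1879]
yaw now 0.4 rz -1.564 tilt fix [ 0.0039  0.0057 -0.    ] shift cm [ -8.26 -41.91  -1.33]  pos [0.4828 0.4051 0.1879]
px(284,253) n49908 z0.158 zmx0.160 c(0.4839,0.4049) size 0.270x0.071 ang 0.2 rgb [222 222 226]
```

```bash
python3 -m jog '[{"grip":1.2,"offset":[0,0,-0.7],"rot":[0,0,-0.12]},{"grip":1.2,"offset":[0,0,-0.6],"rot":[0,0,-0.12]},{"grip":1.2,"offset":[0,0,0],"rot":[0,0,-0.12]},{"grip":1.2,"offset":[0,0,0],"rot":[0,0,-0.12]},{"grip":1.2,"offset":[0,0,0],"rot":[0,0,-0.12]},{"grip":1.2,"offset":[0,0,0],"rot":[0,0,-0.12]},{"grip":1.2,"offset":[0,0,0],"rot":[0,0,-0.12]},{"grip":1.2,"offset":[0,0,0],"rot":[0,0,-0.12]}]'
python3 -m jog '[{"grip":1.2,"offset":[0,0,0],"rot":[0,0,-0.12]},{"grip":1.2,"offset":[0,0,0],"rot":[0,0,-0.12]},{"grip":1.2,"offset":[0,0,0],"rot":[0,0,-0.12]},{"grip":1.2,"offset":[0,0,0],"rot":[0,0,-0.12]},{"grip":1.2,"offset":[0,0,0],"rot":[0,0,-0.12]},{"grip":1.2,"offset":[0,0,0],"rot":[0,0,0]},{"grip":1.2,"offset":[-0.4,-2,0],"rot":[0,0,0]},{"grip":1.2,"offset":[-0.6,-3,0],"rot":[0,0,0]}]'
python3 -m jog '[{"grip":1.2,"offset":[-0.6,-3,0],"rot":[0,0,0]},{"grip":1.2,"offset":[-0.6,-3,0],"rot":[0,0,0]},{"grip":1.2,"offset":[-0.6,-3,0],"rot":[0,0,0]},{"grip":1.2,"offset":[-0.6,-3,0],"rot":[0,0,0]},{"grip":1.2,"offset":[-0.6,-3,0],"rot":[0,0,0]},{"grip":1.2,"offset":[-0.6,-3,0],"rot":[0,0,0]},{"grip":1.2,"offset":[-0.6,-3,0],"rot":[0,0,0]},{"grip":1.2,"offset":[-0.6,-3,0],"rot":[0,0,0]}]'
python3 -m jog '[{"grip":1.2,"offset":[-0.6,-3,0],"rot":[0,0,0]},{"grip":1.2,"offset":[-0.6,-3,0],"rot":[0,0,0]},{"grip":1.2,"offset":[-0.6,-3,0],"rot":[0,0,0]},{"grip":1.2,"offset":[-0.6,-2.9,0],"rot":[0,0,0]},{"grip":1.2,"offset":[0,0,0],"rot":[0,0,0]},{"grip":1.2,"offset":[0,0,0],"rot":[0,0,0]},{"grip":1.2,"offset":[0,0,0],"rot":[0,0,0]},{"grip":1.2,"offset":[0,0,0],"rot":[0,0,0]}]'
python3 - <<'E'
from h import *
st(); go([.5653,-.014,.12],90.2,False)
c=snap('wrist','w24'); P=cloud(c); w=(P[...,2]>.15)&(P[...,2]<.175)&(c['color'].min(2)>140)
q=P[w]; r=cv2.minAreaRect(q[:,:2].astype(np.float32)); print(r)
A=np.c_[q[:,:2],np.ones(len(q))]; print('plane',np.linalg.lstsq(A,q[:,2],rcond=None)[0])
for nm in ('side','top'): snap(nm,nm+'24')
E
```

```text
t: 45.03
tool_pos: [0.4813, 0.404, 0.1945]
ee_rot: [0.295, 0.956, -0.001, -0.001]
ft_force: [0.3, 0.5, -2.3]
width: 0.166
gripper_force: 104.4
t: 45.7
tool_pos: [0.4909, 0.3552, 0.1949]
ee_rot: [0.003, 1.0, -0.0, -0.001]
ft_force: [0.4, 0.1, -2.7]
width: 0.167
gripper_force: 104.5
t: 46.37
tool_pos: [0.5384, 0.1127, 0.1954]
ee_rot: [0.004, 1.0, -0.0, -0.001]
ft_force: [-0.2, 0.6, -2.1]
width: 0.166
gripper_force: 104.5
t: 47.03
tool_pos: [0.5619, -0.004, 0.1959]
ee_rot: [0.002, 1.0, 0.0, -0.0]
ft_force: [-0.3, 0.8, -2.2]
width: 0.167
gripper_force: 104.7
t 47.03 pos [ 0.5619 -0.004   0.1959] 
R [[-1.0, 0.005, -0.001], [0.005, 1.0, 0.0], [0.001, 0.0, -1.0]] F [-0.3  0.8 -2.2] M [ 0.01 -0.03  0.01] w 0.167 gf 104.7 j [-0.12  0.46  1.77  0.    0.91 -1.69]
yaw now 89.7 rz -0.008 tilt fix [ 0.0003 -0.0009  0.    ] shift cm [-0.34 -1.    7.59]  pos [ 0.5619 -0.004   0.1959]
((0.5639059543609619, -0.0031771063804626465), (0.2724355161190033, 0.07185450941324234), 89.68181610107422)
plane [ 0.00164025 -0.00082851  0.16508917]
```

```bash
cat >> h.py <<'E'
def holes(c,ctr,yaw,zt,win=.012):
    "dark-hole centroids in the plate's top face (height zt), near the expected places"
    g=c['color'].astype(float).mean(2); out=[]
    for s in (1,-1):
        X=np.array([ctr[0]-s*.12*np.sin(np.radians(yaw)),ctr[1]+s*.12*np.cos(np.radians(yaw)),zt]); u,v=proj(c,X)[0]
        vv,uu=np.mgrid[int(v)-9:int(v)+10,int(u)-9:int(u)+10]
        if vv.min()<0 or uu.min()<0 or vv.max()>419 or uu.max()>559: out.append(None); print('out'); continue
        W=np.array([atz(c,a,b,zt) for a,b in zip(uu.ravel(),vv.ravel())]); d=g[vv,uu].ravel()
        k=np.hypot(*(W-X)[:,:2].T)<win; w=np.clip(np.percentile(d[k],75)-20-d,0,None)*k
        p=(W*w[:,None]).sum(0)/w.sum(); out.append(p); print('hole',s,p.round(4),'n',(w>0).sum(),'range',d[k].min(),d[k].max())
    if out[0] is not None and out[1] is not None: a=(out[0]-out[1]); print('mid',((out[0]+out[1])/2).round(4),'dist',np.linalg.norm(a).round(4),'yaw',(np.degrees(np.arctan2(a[1],a[0]))-90).round(2))
E
python3 - <<'E'
from h import *
for f in ('top24','w24'):
    print(f); holes(load(f),(.563,-.0035),-.3,.1655)
# pins, seen in the same top camera earlier: zoomed
c=load('t10'); g=c['color'].astype(int).mean(2)
for X in ((.5653,.106,.063),(.5653,-.134,.063)):
    u,v=proj(c,X)[0]; print(u.round(1),v.round(1)); print(g[int(v)-6:int(v)+8,int(u)-7:int(u)+8].astype(int))
E
```

```text
top24
hole 1 [0.5645 0.1182 0.1655] n 16 range 96.0 230.66666666666666
hole -1 [ 0.5663 -0.1284  0.1655] n 3 range 202.66666666666666 231.33333333333334
mid [ 0.5654 -0.0051  0.1655] dist 0.2466 yaw 0.41
w24
hole 1 [0.563  0.1149 0.1655] n 214 range 30.666666666666668 230.0
hole -1 [ 0.5619 -0.1238  0.1655] n 214 range 33.0 231.0
mid [ 0.5625 -0.0044  0.1655] dist 0.2387 yaw -0.27
247.5 197.3
[[146 216 228 228 228 228 228 228 228 228 228 228 228 228 228]
 [148 216 228 228 228 228 228 228 228 228 228 228 228 228 228]
 [153 217 228 228 228 228 228 228 228 227 228 228 228 228 228]
 [162 219 228 228 228 228 227 225 225 226 227 228 228 228 228]
 [165 219 228 228 229 227 219 208 206 213 225 227 228 228 228]
 [164 219 228 228 228 223 198 171 161 179 217 225 227 228 228]
 [165 220 228 228 228 222 188 158 142 151 199 214 224 227 228]
 [165 219 228 228 228 223 196 159 133 142 179 186 211 225 228]
 [165 219 228 228 228 227 217 187 157 162 175 163 195 223 228]
 [165 219 228 228 228 228 224 205 184 184 172 164 203 224 227]
 [165 219 228 229 228 228 225 206 179 172 167 187 219 227 228]
 [165 219 2
[... 373 characters left out ...]
3 131]
 [221 222 221 221 221 221 220 219 220 220 221 221 220 203 131]
 [221 221 221 221 221 220 212 206 211 217 220 221 220 203 131]
 [222 221 219 216 219 209 186 176 190 207 218 221 220 203 131]
 [222 219 209 201 210 182 150 153 170 195 216 220 220 203 131]
 [222 215 189 182 200 157 125 137 166 198 216 220 220 204 132]
 [222 211 170 167 197 165 134 149 187 213 220 221 220 203 132]
 [222 211 167 150 184 183 171 183 212 220 221 221 220 203 131]
 [222 216 186 150 156 176 190 206 220 221 221 221 220 203 131]
 [222 221 209 181 164 175 193 214 221 221 221 221 220 203 131]
 [222 222 220 212 203 209 214 220 221 221 221 221 220 203 132]
 [222 222 221 221 219 220 221 221 221 221 221 221 220 203 131]]
```

Run:
```python
from h import *
for f in ('w17','w16','w12','w10','t10','t21','top24'):
    c=load(f); P=cloud(c)
    for X in ((.5653,.106),(.5653,-.134)):
        m=(np.hypot(P[...,0]-X[0],P[...,1]-X[1])<.012)&(P[...,2]>.05)&(P[...,2]<.068); q=P[m]
        m2=(np.hypot(P[...,0]-X[0],P[...,1]-X[1])<.018)&(P[...,2]>.028)&(P[...,2]<.038); q2=P[m2]
        print(f,len(q),(np.r_[(q.min(0)+q.max(0))/2,q[:,2].max()].round(4), q.mean(0).round(4)) if len(q) else '','post',len(q2),((q2.min(0)+q2.max(0))/2).round(4) if len(q2) else '')
```

```text
w17 148 (array([0.5673, 0.1063, 0.0572, 0.0644]), array([0.5685, 0.1056, 0.0577])) post 210 [0.5673 0.1073 0.033 ]
w17 175 (array([ 0.5664, -0.1316,  0.0574,  0.0648]), array([ 0.567 , -0.1304,  0.0575])) post 234 [ 0.5661 -0.1318  0.033 ]
w16 204 (array([0.5672, 0.107 , 0.0573, 0.0645]), array([0.5685, 0.1056, 0.0576])) post 271 [0.5671 0.107  0.0329]
w16 238 (array([ 0.5659, -0.1313,  0.0574,  0.0647]), array([ 0.567 , -0.1306,  0.0574])) post 308 [ 0.5661 -0.1319  0.0331]
w12 169 (array([0.5662, 0.1069, 0.0571, 0.0641]), array([0.5649, 0.1062, 0.0579])) post 239 [0.5661 0.1072 0.033 ]
w12 245 (array([ 0.5651, -0.1316,  0.0569,  0.0637]), array([ 0.5643, -0.1303,  0.0565])) post 324 [ 0.5652 -0.1319  0.033 ]
w10 170 (array([0.5659, 0.1082, 0.057 , 0.064 ]), array([0.5649, 0.1092, 0.0571])) post 208 [0.5662 0.1078 0.0331]
w10 0  post 0 
t10 9 (array([0.5667, 0.1064, 0.0589, 0.0625]), array([0.5663, 0.1059, 0.0581])) post 16 [0.5658 0.1056 0.0328]
t10 10 (array([ 0.5656, -0.133 ,  0.0576,  0.0647]), array([ 0.5643, -0.1327,  0.0575])) post 17 [ 0.5653 -0.1323  0.0333]
t21 10 (array([0.5658, 0.1065, 0.0559, 0.061 ]), array([0.5659, 0.1058, 0.0574])) post 16 [0.5658 0.1056 0.0335]
t21 10 (array([ 0.5654, -0.1331,  0.0571,  0.0639]), array([ 0.5643, -0.1327,  0.0571])) post 15 [ 0.5653 -0.1323  0.0319]
top24 0  post 0 
top24 0  post 0
```

```bash
python3 -m jog '[{"grip":1.2,"offset":[-0.31,-0.8,1.5],"rot":[0,0,0]},{"grip":1.2,"offset":[0,0,2],"rot":[0,0,0]},{"grip":1.2,"offset":[0,0,2],"rot":[0,0,0]},{"grip":1.2,"offset":[0,0,2],"rot":[0,0,0]},{"grip":1.2,"offset":[0,0,1.4],"rot":[0,0,0]},{"grip":1.2,"offset":[0,0,0],"rot":[0,0,0]},{"grip":1.2,"offset":[0,0,0],"rot":[0,0,0]},{"grip":1.2,"offset":[0,0,0],"rot":[0,0,0]}]' 110
python3 - <<'E'
from h import *
s=st(); c=snap('wrist','w25'); p=s['tool_pos']; zt=p[2]-.0351+.005; print(zt)
holes(c,(p[0]+.0006,p[1]-.0004),-.27,zt,.010)
im=cv2.imread('pics/w25.png'); o=[]
for s_ in (-1,1):
    u,v=proj(c,(p[0],p[1]+s_*.12,zt))[0].astype(int); u=min(max(u,35),524); v=min(max(v,35),384); o.append(cv2.resize(im[v-35:v+35,u-35:u+35],(400,400),interpolation=cv2.INTER_CUBIC)); print(u,v)
cv2.imwrite('pics/w25b.png',np.hstack(o))
E
```

```text
t: 47.85
tool_pos: [0.5658, -0.0125, 0.1082]
ee_rot: [0.002, 1.0, -0.0, 0.001]
ft_force: [1.5, -0.1, -0.8]
width: 0.169
gripper_force: 104.7
t 47.85 pos [ 0.5658 -0.0125  0.1082] 
R [[-1.0, 0.003, 0.001], [0.003, 1.0, -0.0], [-0.001, -0.0, -1.0]] F [ 1.5 -0.1 -0.8] M [0.   0.03 0.02] w 0.169 gf 104.7 j [-0.14  0.59  1.84  0.    0.71 -1.71]
0.07810613927622082
hole 1 [0.5667 0.1061 0.0781] n 208 range 68.0 222.33333333333334
hole -1 [ 0.5661 -0.1319  0.0781] n 258 range 70.0 220.66666666666666
mid [ 0.5664 -0.0129  0.0781] dist 0.238 yaw -0.16
65 260
502 258
```

View pics/w25b.png

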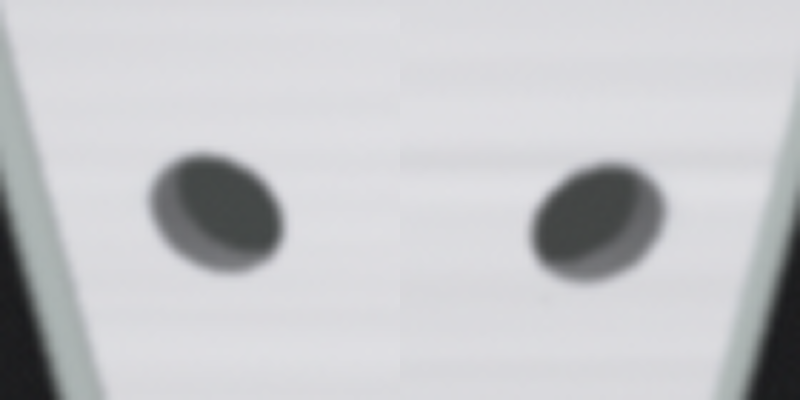

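```bash
python3 -m jog '[{"grip":1.2,"offset":[0.05,0.03,0.2],"rot":[0,0,0]},{"grip":1.2,"offset":[0,0,0.2],"rot":[0,0,0]},{"grip":1.2,"offset":[0,0,0.2],"rot":[0,0,0]},{"grip":1.2,"offset":[0,0,0.2],"rot":[0,0,0]},{"grip":1.2,"offset":[0,0,0.2],"rot":[0,0,0]},{"grip":1.2,"offset":[0,0,0.2],"rot":[0,0,0]},{"grip":1.2,"offset":[0,0,0.2],"rot":[0,0,0]},{"grip":1.2,"offset":[0,0,0],"rot":[0,0,0]}]'
python3 - <<'E'
from h import *
s=st()
E
```

```text
t: 48.57
tool_pos: [0.5648, -0.0125, 0.0929]
ee_rot: [0.002, 1.0, 0.0, -0.0]
ft_force: [-0.2, -0.6, -2.6]
width: 0.168
gripper_force: 104.7
t 48.57 pos [ 0.5648 -0.0125  0.0929] 
R [[-1.0, 0.004, -0.001], [0.004, 1.0, 0.0], [0.001, 0.0, -1.0]] F [-0.2 -0.6 -2.6] M [ 0.   -0.05  0.05] w 0.168 gf 104.7 j [-0.14  0.61  1.85  0.    0.68 -1.71]
```

```bash
python3 -m jog '[{"grip":1.2,"offset":[0,0,0.2],"rot":[0,0,0]},{"grip":1.2,"offset":[0,0,0.2],"rot":[0,0,0]},{"grip":1.2,"offset":[0,0,0.2],"rot":[0,0,0]},{"grip":1.2,"offset":[0,0,0.2],"rot":[0,0,0]},{"grip":1.2,"offset":[0,0,0.2],"rot":[0,0,0]},{"grip":1.2,"offset":[0,0,0.2],"rot":[0,0,0]},{"grip":1.2,"offset":[0,0,0],"rot":[0,0,0]},{"grip":1.2,"offset":[0,0,0],"rot":[0,0,0]}]'
python3 - <<'E'
from h import *
s=st()
E
```

```text
t: 49.23
tool_pos: [0.5649, -0.0125, 0.0812]
ee_rot: [0.002, 1.0, 0.0, -0.0]
ft_force: [0.1, 0.2, -2.9]
width: 0.168
gripper_force: 104.7
t 49.23 pos [ 0.5649 -0.0125  0.0812] 
R [[-1.0, 0.004, -0.0], [0.004, 1.0, 0.0], [0.0, 0.0, -1.0]] F [ 0.1  0.2 -2.9] M [ 0.02 -0.   -0.  ] w 0.168 gf 104.7 j [-0.14  0.63  1.86  0.    0.66 -1.71]
```

```bash
python3 -m jog '[{"grip":1.2,"offset":[0,0,0.25],"rot":[0,0,0]},{"grip":1.2,"offset":[0,0,0.25],"rot":[0,0,0]},{"grip":1.2,"offset":[0,0,0.25],"rot":[0,0,0]},{"grip":1.2,"offset":[0,0,0.2],"rot":[0,0,0]},{"grip":1.2,"offset":[0,0,0.1],"rot":[0,0,0]},{"grip":1.2,"offset":[0,0,0.1],"rot":[0,0,0]},{"grip":1.2,"offset":[0,0,0],"rot":[0,0,0]},{"grip":1.2,"offset":[0,0,0],"rot":[0,0,0]}]'
python3 - <<'E'
from h import *
s=st(); c=snap('wrist','w27'); P=cloud(c); w=(P[...,2]>.03)&(P[...,2]<.05)&(c['color'].min(2)>140)&(abs(P[...,1])<.15); q=P[w]; print(np.percentile(q[:,2],[5,50,95])); A=np.c_[q[:,:2],np.ones(len(q))]; print(np.linalg.lstsq(A,q[:,2],rcond=None)[0])
E
```

```text
t: 49.9
tool_pos: [0.5649, -0.0126, 0.0698]
ee_rot: [0.002, 1.0, 0.0, 0.0]
ft_force: [0.5, -0.0, -2.9]
width: 0.166
gripper_force: 104.7
t 49.9 pos [ 0.5649 -0.0126  0.0698] 
R [[-1.0, 0.004, 0.0], [0.004, 1.0, 0.0], [-0.0, 0.0, -1.0]] F [ 0.5 -0.  -2.9] M [ 0.03 -0.07  0.01] w 0.166 gf 104.7 j [-0.14  0.65  1.86  0.    0.63 -1.71]
[0.03892759 0.03995529 0.04093396]
[ 0.00280707 -0.00079501  0.03833901]
```

```bash
python3 -m jog '[{"grip":1.2,"offset":[0,0,0.05],"rot":[0,0,0]},{"grip":1.2,"offset":[0,0,0.05],"rot":[0,0,0]},{"grip":1.2,"offset":[0,0,0],"rot":[0,0,0]},{"grip":1.8,"offset":[0,0,0],"rot":[0,0,0]},{"grip":2.2,"offset":[0,0,0],"rot":[0,0,0]},{"grip":2.8,"offset":[0,0,0],"rot":[0,0,0]},{"grip":3.2,"offset":[0,0,0],"rot":[0,0,0]},{"grip":3.2,"offset":[0,0,0],"rot":[0,0,0]}]' 
python3 -m jog '[{"grip":3.2,"offset":[0,0,-0.5],"rot":[0,0,0]},{"grip":3.2,"offset":[0,0,-1.5],"rot":[0,0,0]},{"grip":3.2,"offset":[0,0,-2],"rot":[0,0,0]},{"grip":3.2,"offset":[0,0,-3],"rot":[0,0,0]},{"grip":3.2,"offset":[0,0,-3],"rot":[0,0,0]},{"grip":3.2,"offset":[0,0,-3],"rot":[0,0,0]},{"grip":3.2,"offset":[0,0,0],"rot":[0,0,0]},{"grip":3.2,"offset":[0,0,0],"rot":[0,0,0]}]' 
python3 -m jog '[{"grip":3.2,"offset":[0,0,-3],"rot":[0,0,0]},{"grip":3.2,"offset":[2,3,0],"rot":[0,0,0]},{"grip":3.2,"offset":[2,4,0],"rot":[0,0,0]},{"grip":3.2,"offset":[2,4,0],"rot":[0,0,0]},{"grip":3.2,"offset":[2,4,0],"rot":[0,0,0]},{"grip":3.2,"offset":[2,4,0],"rot":[0,0,0]},{"grip":3.2,"offset":[1,4,0],"rot":[0,0,0]},{"grip":3.2,"offset":[0,4,0],"rot":[0,0,0]}]' 
python3 -m jog '[{"grip":3.2,"offset":[0,4,0],"rot":[0,0,0]},{"grip":3.2,"offset":[0,3,0],"rot":[0,0,0]},{"grip":3.2,"offset":[0,0,0],"rot":[0,0,0]},{"grip":3.2,"offset":[0,0,0],"rot":[0,0,0]},{"grip":3.2,"offset":[0,0,0],"rot":[0,0,0]},{"grip":3.2,"offset":[0,0,0],"rot":[0,0,0]},{"grip":3.2,"offset":[0,0,0],"rot":[0,0,0]},{"grip":3.2,"offset":[0,0,0],"rot":[0,0,0]}]'
python3 - <<'E'
from h import *
s=st(); c=snap('top','t28'); P=cloud(c); col=c['color'].astype(int)
w=(abs(P[...,0]-.5653)<.034)&(abs(P[...,1]+.013)<.13)&(col.min(2)>140)&(P[...,2]<.06); q=P[w]; print(len(q),np.percentile(q[:,2],[5,50,95])); A=np.c_[q[:,:2],np.ones(len(q))]; print('plane',np.linalg.lstsq(A,q[:,2],rcond=None)[0],'y range',q[:,1].min(),q[:,1].max())
m=(col[...,2]>100)&(col[...,0]<90)&(P[...,0]>.66)&(P[...,0]<.8)&(P[...,1]>-.16)&(P[...,1]<.13)&(P[...,2]>.08); q=P[m]; print('lid',len(q),np.nanpercentile(q,[2,98],axis=0).round(3),np.polyfit(q[:,2],q[:,0],1) if len(q) else '')
# contents of lanes beyond the plate, marker, bottle, dish
for n,y in (('mk',.0576),('sy',.0098),('fo',-.040),('cap',-.0856)):
    m=(abs(P[...,1]-y)<.02)&(P[...,2]>.0095)&(P[...,2]<.032)&(P[...,0]>.486)&(P[...,0]<.643)&(abs(P[...,0]-.565)>.037); q=P[m]; print(n,len(q),q[:,:2].mean(0).round(4) if len(q) else '',(q[:,0].min().round(3),q[:,0].max().round(3)) if len(q) else '')
print('dish',dep(c,384,138)); 
m=(col[...,2]>90)&(col[...,0]<70)&(P[...,2]>.088)&(P[...,2]<.105)&(abs(P[...,0]-.686)<.04)&(abs(P[...,1]-.293)<.04); print('bottlecap',m.sum(),P[m].mean(0))
blobs(c,.3,.8,-.45,-.18,60,60)
E
```

```text
t: 50.62
tool_pos: [0.565, -0.0125, 0.0689]
ee_rot: [0.002, 1.0, 0.0, 0.0]
ft_force: [-0.4, -0.2, 0.6]
width: 0.372
gripper_force: 0.0
t: 51.28
tool_pos: [0.5653, -0.0126, 0.2007]
ee_rot: [0.002, 1.0, -0.0, 0.002]
ft_force: [-1.3, 0.6, 0.2]
width: 0.372
gripper_force: 0.0
t: 51.95
tool_pos: [0.4588, 0.2483, 0.2281]
ee_rot: [0.002, 1.0, -0.0, -0.001]
ft_force: [2.2, 0.2, 0.5]
width: 0.374
gripper_force: 0.0
t: 52.62
tool_pos: [0.4618, 0.316, 0.2289]
ee_rot: [0.003, 1.0, 0.0, -0.0]
ft_force: [0.1, -0.2, -0.3]
width: 0.376
gripper_force: 0.0
t 52.62 pos [0.4618 0.316  0.2289] 
R [[-1.0, 0.005, -0.0], [0.005, 1.0, 0.0], [0.0, 0.0, -1.0]] F [ 0.1 -0.2 -0.3] M [-0.   -0.03 -0.01] w 0.376 gf 0.0 j [ 0.48  0.42  1.74  0.    0.98 -1.08]
2288 [0.03315489 0.03781464 0.04148669]
plane [ 0.07763867 -0.00346255 -0.00694967] y range -0.14298866428555906 0.11681398976104183
lid 6861 [[ 0.669 -0.154  0.084]
 [ 0.768  0.124  0.218]] [0.73515826 0.60736748]
mk 133 [0.5616 0.0575] (np.float64(0.498), np.float64(0.633))
sy 34 [0.5142 0.0086] (np.float64(0.495), np.float64(0.611))
fo 19 [ 0.5523 -0.0463] 
[... 198 characters left out ...]
09x0.076 ang 89.5 rgb [182 183 140]
px(399,91) n61 z0.281 zmx0.288 c(0.7669,-0.2298) size 0.083x0.002 ang 89.7 rgb [108 108 111]
px(452,123) n1269 z0.107 zmx0.185 c(0.7453,-0.4193) size 0.125x0.096 ang 150.0 rgb [103 182 114]
px(376,114) n80 z0.056 zmx0.113 c(0.7934,-0.2412) size 0.043x0.030 ang 149.5 rgb [126 126 130]
px(384,138) n936 z0.014 zmx0.017 c(0.7389,-0.2696) size 0.095x0.094 ang 89.8 rgb [213 212 215]
px(375,191) n276 z0.001 zmx0.009 c(0.5908,-0.2454) size 0.135x0.027 ang 4.8 rgb [102 101 103]
px(427,197) n302 z0.013 zmx0.018 c(0.5720,-0.3835) size 0.098x0.024 ang 169.3 rgb [181 178 177]
px(405,260) n107 z0.007 zmx0.011 c(0.4000,-0.3204) size 0.030x0.027 ang 90.1 rgb [190 173  82]
```

Run:
```python
from h import *
c=load('t28'); P=cloud(c)
for y0 in (-.11,-.07,.05,.09):
    print(y0,[ (round(x,3),np.nanmedian(P[(abs(P[...,0]-x)<.004)&(abs(P[...,1]-y0)<.012)][:,2]).round(4)) for x in np.arange(.525,.61,.008)])
c=snap('wrist','w29'); blobs(c,.35,.65,.18,.33,90,500)
c=snap('side','s29'); P=cloud(c)
w=(abs(P[...,0]-.565)<.03)&(abs(P[...,1]+.013)<.13)&(P[...,2]>.03)&(P[...,2]<.05)&(c['color'].min(2)>120); q=P[w]; A=np.c_[q[:,:2],np.ones(len(q))]; print(len(q),np.linalg.lstsq(A,q[:,2],rcond=None)[0],np.median(q[:,2]))
```

```text
-0.11 [(np.float64(0.525), np.float64(0.0036)), (np.float64(0.533), np.float64(0.0376)), (np.float64(0.541), np.float64(0.0383)), (np.float64(0.549), np.float64(0.0376)), (np.float64(0.557), np.float64(0.0382)), (np.float64(0.565), np.float64(0.0387)), (np.float64(0.573), np.float64(0.0372)), (np.float64(0.581), np.float64(0.0373)), (np.float64(0.589), np.float64(0.0367)), (np.float64(0.597), np.float64(0.0371)), (np.float64(0.605), np.float64(0.0029))]
-0.07 [(np.float64(0.525), np.float64(0.0047)), (np.float64(0.533), np.float64(0.0376)), (np.float64(0.541), np.float64(0.0375)), (np.float64(0.549), np.float64(0.0379)), (np.float64(0.557), np.float64(0.0388)), (np.float64(0.565), np.float64(0.0383)), (np.float64(0.573), np.float64(0.0371)), (np.float64(0.581), np.float64(0.0375)), (np.float64(0.589), np.float64(0.0382)), (np.float64(0.597), np.float64(0.0377)), (np.float64(0.605), np.float64(0.0044))]
0.05 [(np.float64(0.525), np.float64(0.0174)), (np.float64(0.533), np.float64(0.0345)), (np.float64(0.541), np.float64(0.0385)), (np.float64(0.549), np.float64(0.0384)), (np.float64(0.
[... 277 characters left out ...]
[(np.float64(0.525), np.float64(0.0033)), (np.float64(0.533), np.float64(0.0052)), (np.float64(0.541), np.float64(0.038)), (np.float64(0.549), np.float64(0.0382)), (np.float64(0.557), np.float64(0.0386)), (np.float64(0.565), np.float64(0.0375)), (np.float64(0.573), np.float64(0.038)), (np.float64(0.581), np.float64(0.0382)), (np.float64(0.589), np.float64(0.0373)), (np.float64(0.597), np.float64(0.0377)), (np.float64(0.605), np.float64(0.0377))]
px(236,231) n2838 z0.022 zmx0.250 c(0.5471,0.2655) size 0.249x0.043 ang 179.5 rgb [189 165 118]
px(175,356) n1079 z0.269 zmx0.270 c(0.4620,0.2799) size 0.018x0.012 ang 106.3 rgb [83 88 95]
518 [-0.00570251  0.00284294  0.04316855] 0.03981078594595654
```

Plate is level at its seated height, lid open, bottle and dish unmoved, blade on the worktop: handing in.

```bash
python3 -c "
from station import close_job
print(close_job())"
```

```text
the job is handed in; nothing more can be done
None
```

The job is handed in: the lid was pried fully open and the blade laid back on the worktop, I added the red marker, syringe and red cap (forceps were already packed), and the plate sits level on both pins' shoulders; it took about 53 s, the camera showed the bottle and dish unmoved, and the cap, hidden under the plate at the end, was last measured centred in its lane before the plate went on.

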